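# Load a sample plate into the scanner and crank it to the mark

## Task

Slide the blue-handled lifter under the cream spotted plate on the lime rack, lift the plate off and lay it flat on the two ledges of the scanner's aluminium carriage, without touching the plate with the fingers. Lay the lifter back down flat on its blue-grey mat, then turn the handwheel by its red crank handle until the carriage's black pointer stands within the red mark on the scale. Let go of everything and leave the other things on the bench where they are.

Things in the scene. Friction and masses are not known exactly. Their poses are not given: they have to be found in the camera images.
- lifter_grip (a point): Centre of the handle of the lifter (loose offset spatula, 0.15 kg): blue handle 84 mm long (its y), 18 mm wide (x), 20 mm high, centre 50 mm above the blade's underside. +y points from handle to blade, z up. A steel heel under the handle's rear end, 40 mm behind its centre, 44 mm wide, reaches down to the blade's underside level, so the lifter stands level by itself
- lifter_blade (a point): Middle of the upper face of the lifter's flat steel blade (90 mm long along y, 44 mm wide, 3 mm thick), 120 mm to +y of the handle's centre and 47 mm below it; same axes. A sloping neck joins the blade's rear edge to the handle's front end
- lifter_mid (a point): Middle of the lifter, half-way between handle centre and blade middle, at the level of its underside; same axes
- mat: Blue-grey rubber mat fixed to the bench, 110 mm (x) by 280 mm (y), 3 mm thick, origin at the centre of its underside; the lifter starts lying along its middle with the blade towards +y
- plate_center (a point): Centre of the plate to be moved: loose cream coated glass plate with coloured spots, 80 mm (x) by 100 mm (y) by 5 mm thick, about 0.09 kg, z up. It starts lying in the lime rack
- rack_seat (a point): Middle of the fixed lime rack's bed, at the top of its two ledges (25 mm above the bench, 20 mm above the rack's floor), on which the plate lies. Ledges run along y, 12 mm wide each, 56 mm free between them for the blade. Outer lips 92 mm apart rise 7 mm above them; stops at the +y end, 58 mm from the middle, rise 6 mm; the -y end is open: the blade goes in there towards +y. Rack 112 x 126 mm
- carriage_seat (a point): Middle of the scanner carriage's bed, at the top of its two ledges (70 mm above the bench, 20 mm above the carriage's deck). Ledges, gap, lips and +y stops are sized as in the rack, -y end open. The plate should lie on the ledges between the lips, centred here, either way round. Axes are the scanner's; the carriage travels along y
- carriage (a joint): Travel of the carriage along the scanner's +y, in m; driven by the handwheel, 32 mm per turn, limits -0.012 to 0.075. Pushing the carriage itself hardly moves it
- pointer (a point): Lower tip of the black pointer on the carriage's near (-x) side, 71.5 mm to -x of the bed's middle, over the fixed white scale with 5 mm ticks
- mark: Red mark on the scale, 20 mm (x) by 6 mm wide (y), flat, fixed, origin at its middle; its y axis is the carriage's direction. The pointer must end between its edges. It lies 18 to 66 mm to +y of the pointer's start
- handwheel (a joint): Angle of the handwheel in rad, growing clockwise as seen from above; one turn clockwise moves the carriage 32 mm towards +y. Light friction (about 0.05 Nm), stays where it is left
- wheel_axis (a point): Point on the handwheel's upright axis at mid height of the crank handle (100 mm above the bench). The black wheel, 104 mm across, lies level, its top 80 mm, its 32 mm wide hub 88 mm above the bench. A read-head column with a black nose, up to 146 mm above the bench, stands 120 mm to -y of this axis and 24 to 83 mm to +x of it
- crank_grip (a point): Centre of the red crank handle: upright round post 18 mm across and 44 mm high (78 to 122 mm above the bench), 42 mm from the wheel's axis; it spins freely on its own axis, so a gripper may hold it without turning. Its own yaw means nothing
- jar: Bystander: green-capped white jar, 56 mm across, 65 mm high, origin under its centre
- amber_bottle: Bystander: amber bottle, 54 mm across, 100 mm high, origin under its centre
- beaker: Bystander: glass beaker, 60 mm across, 70 mm high, origin under its centre
- vial: Bystander: white vial with blue cap, 28 mm across, 55 mm high, origin under its centre
- weight: Bystander: brass weight, 32 mm across, 42 mm high, origin under its centre
- eraser_block: Bystander: cork block 45 by 22 by 14 mm, origin under its centre
- spoon: Bystander: spoon 140 mm long, lying on the bench
Mind the look-alikes: they are no part of the job. What is shaped like the part that bears lifter_grip but purple is not meant.

How it is judged:
By the outcome, as a careful person would: the job done as asked, in the order asked, and still so for the second after the job is handed in, with the robot touching nothing.
It also fails if it takes over 72 s, if anything falls off the work surface, if the arm or the gripper's body presses on something with over 40 N, if the wrist force passes 120 N, or if a joint passes its speed limit or range.

## Robot

A 6-joint arm with a two-finger parallel gripper is mounted at the origin on the work surface. World frame = base frame: x ahead of the robot, y to its left, z up, the work surface at z = 0. Lengths are in m, angles in rad, forces in N, time in s.
With the tool pointing down it reaches from about 0.425 to 0.95 m from the base axis. Payload 3.5 kg.
Tool frame: the origin (TCP) lies between the finger pads; the fingertips stand 25 mm ahead of it and the grasp point (between the pads) lies 6 mm ahead of it; y points along the fingers, x is the direction in which the jaws open and shut, and the axes are right-handed (so a half turn about y gives the same grasp; the last joint's range is limited). The gripper opens to 85 mm and grips with 20 to 120 N. Pads are 22 mm wide; open, the fingers measure 114 mm over their backs; the gripper's body (76 mm by 85 mm) begins 54 mm behind the grasp point. The pads swing forward as they close: fully open they stand 13 mm farther back than shut.
Start: joints at [-1.395, 0.286, 1.577, -0, 1.279, -0.15], TCP at [0.216, -0.639, 0.256] pointing down, gripper open.
Joint ranges: [-2.77, 2.77], [-0.9, 2.22], [0.21, 2.48], [-1.53, 4.67], [0.24, 2.81], [-2.84, 2.84]. Speed limits (rad/s): [2.79, 2.79, 3.14, 3.14, 3.14, 3.14].

## Interface

Orientations are given as a unit quaternion [w, x, y, z].
In Python, from rig import env gives the robot as it stands. The module is installed in compiled form; this text tells all that it offers.
- The arm moves only by the shell command python3 -m pendant 'ROWS' [FORCE]. ROWS is JSON, a list of rows, each a list of 7 numbers: the turn, a rotation vector about the tool's x, y, z in rad, then the shift along the tool's x, y, z in m, then the closure in counts, from 0 (fully open) to 255 (shut). In form: [[rx, ry, rz, x, y, z, gripper], ...]. A call has 1 to 10 rows; each row shifts and turns the commanded pose from where the row before left it, along the tool's axes as they then stand; what a row does not reach is not made up. A row lasts 1/10 s, in which the tool goes at most 50 mm and 8.59 degrees, less where a joint would pass 70% of its speed; a pose out of reach is approached as far as the arm can. A call is refused whole if a number of a shift passes 0.05 or a number of a turn 0.15, either way. A call with a gripper value outside its range is refused whole. The fingers move at their own pace and stop on an object; FORCE is the grip in N (left out, the last holds). Time passes only in rows, so rows that do not move let the fingers close. It gives the time, the measured TCP pose, the force and the opening at its end, in the units of the state.
- env.get_state(): the state, without advancing time (a new reading comes with each control period).
- env.capture(name): name is "scene" or "top"; returns a dict with "frame" (384x512x3 uint8, red, green, blue), "fov_y" (degrees; the focal length in pixels is half the picture's height over the tangent of half this angle, whatever the lens; pixels are square), "cx", "cy" (the principal point, pixels), "D" ([k1, k2, p1, p2, k3] as OpenCV has them; the pictures are not rectified), "origin" and "orientation" of the camera in the world. Camera axes: x right, y down, z forward; pixel columns grow to the right and rows downward; lengths in m; the calibration is good to about 2 mm. A picture is of the moment at which its call begins. There is no depth.
- env.close_job(): hands the job in, once; it reports no verdict.
Trained networks look in a picture, given as the dict that the camera call returned (one of the last four; its "shot" number tells which), for a name from the list of things; names that differ only in an ending like _2 or _b are one class to them, and where a whole thing is asked for, a point or a joint stands for the part that bears it (a point fixed in the world has none). Each returns a list of dicts, best first, with "p" (0 to 1); they miss things now and then, are a little off and sometimes report something else, mostly with a low value. They report only what shows in the picture. A call takes as long as a camera call. They do not tell look-alikes from the thing itself.
- env.silhouettes(target, picture): "region" (384x512 bool, what is visible of it) and "bbox" ([left, top, width, height] in pixels, round what is visible of it).
The state is a dict: "time": time; "joint_pos": joint angles; "joint_velocities": joint speeds; "joint_efforts": joint torques, N m; "tool_pos": TCP position; "eef_rot": TCP orientation; "contact_force": force on the tool from outside, world axes, zero at the start; "moment": the same for the moment, N m; "gripper_width": finger opening in m.
Only numpy, scipy, OpenCV 4.12 (cv2) and the standard library are available. Lean on these libraries where they do the work, as an engineer would, in place of code of your own. Each camera call takes 0.05 s, during which the arm holds its last target.

## Working session

There is one attempt and no reset: what is moved stays moved. The work goes in short steps, Python scripts to look and compute and a shell command to move; the robot and the scene stay as the last step left them, time stands still between calls to the robot, and variables do not carry over. Pictures are saved under pics/ and viewed, and the job is handed in when it is done.

```bash
mkdir -p pics; ls
python3 - <<'E'
from rig import env
import cv2,json
s=env.get_state()
for k,v in s.items(): print(k,v)
for n in ("scene","top"):
    c=env.capture(n)
    print(n,{k:v for k,v in c.items() if k!='frame'})
    cv2.imwrite(f"pics/{n}0.png",cv2.resize(c['frame'][:,:,::-1],None,fx=1.5,fy=1.5,interpolation=cv2.INTER_CUBIC))
print(env.get_state()['time'])
E
```

```text
pics
time 0.0
joint_pos [-1.39496974e+00  2.87168445e-01  1.57813805e+00 -7.30230292e-06
  1.27860494e+00 -1.50003276e-01]
joint_velocities [-3.47247366e-05  1.57900578e-03  1.15692303e-03  1.37384665e-03
 -1.16779195e-03 -1.26522088e-03]
joint_efforts [-5.65456285e-04 -4.05981731e+01 -2.92626411e+01 -8.85117583e-05
  5.82960929e-03  9.15790324e-07]
tool_pos [ 0.21598525 -0.63889505  0.25496635]
eef_rot [ 0.5750474  -0.57390661  0.4128697  -0.41169199]
contact_force [-0.66163711  0.6529996   0.32586269]
moment [ 0.00107265 -0.03136055  0.03476977]
gripper_width 0.08551567661233452
scene {'fov_y': 53.69903202209227, 'cx': 249.50063570489232, 'cy': 193.98599703369402, 'D': array([-0.07619421,  0.        ,  0.        ,  0.        ,  0.        ]), 'origin': array([ 0.93281003, -0.27866195,  0.91053031]), 'orientation': array([-0.26496695,  0.84110418,  0.44772015, -0.1479288 ]), 'shot': 1}
top {'fov_y': 54.48976655663255, 'cx': 257.82956772841027, 'cy': 190.82159594589191, 'D': array([-0.02079972,  0.        ,  0.        ,  0.        ,  0.        ]), 'origin': array([0.28899829, 0.04578515, 1.07007541]), 'orientation': array([-0.05968396,  0.70524626, -0.70437897,  0.05399811]), 'shot': 2}
0.1
```

View pics/scene0.png

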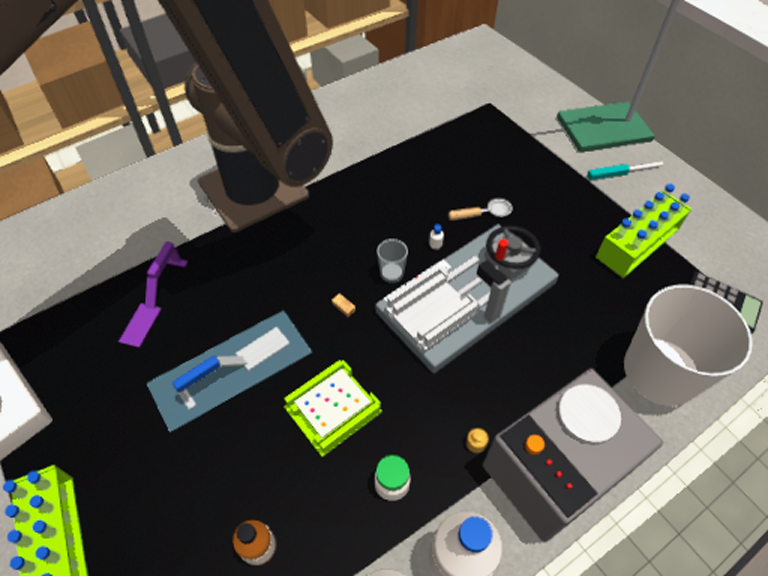

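View pics/top0.png

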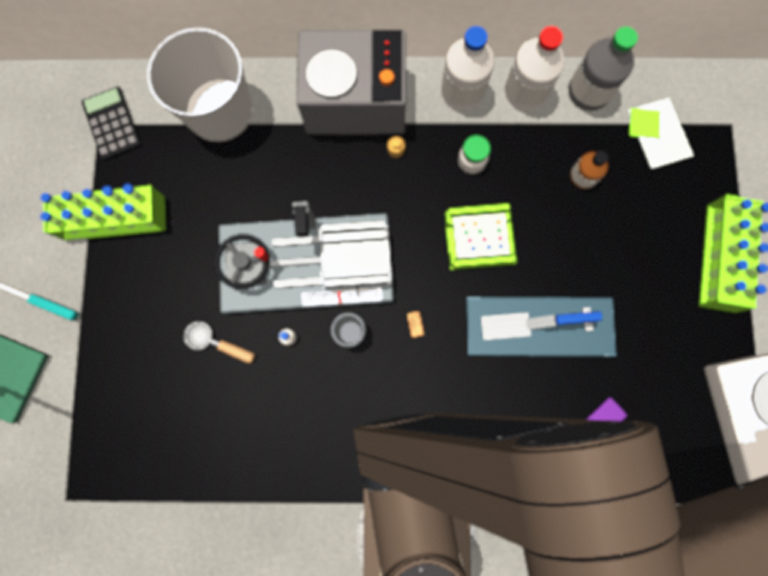

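Run:
```python
from scipy.spatial.transform import Rotation as R
import numpy as np
q=[0.5750474,-0.57390661,0.4128697,-0.41169199]
print(R.from_quat(q[1:]+q[:1]).as_matrix().round(3))
```

```text
[[ 0.32  -0.     0.947]
 [-0.947  0.002  0.32 ]
 [-0.002 -1.     0.   ]]
```

```bash
cat > h.py <<'E'
import numpy as np, cv2
from scipy.spatial.transform import Rotation as R
def cam(c):
    q=c['orientation']; Rm=R.from_quat([q[1],q[2],q[3],q[0]]).as_matrix()
    f=c['frame'].shape[0]/2/np.tan(np.radians(c['fov_y']/2))
    K=np.array([[f,0,c['cx']],[0,f,c['cy']],[0,0,1]]); return K,c['D'],Rm,np.array(c['origin'])
def ray(c,uv):
    K,D,Rm,o=cam(c); p=cv2.undistortPoints(np.array(uv,float).reshape(-1,1,2),K,D).reshape(-1,2)
    d=np.c_[p,np.ones(len(p))]@Rm.T; return o,d
def onz(c,uv,z):
    o,d=ray(c,uv); return o+d*((z-o[2])/d[:,2])[:,None]
def proj(c,P):
    K,D,Rm,o=cam(c); P=np.atleast_2d(P)
    pc=(P-o)@Rm
    return cv2.projectPoints(pc,np.zeros(3),np.zeros(3),K,D)[0].reshape(-1,2)
E
python3 - <<'E'
from rig import env
from h import *
import pickle
D={}
for n in ("scene","top"):
    c=env.capture(n); D[n]=c; print(n, cam(c)[2].round(3).tolist())
    for t in ["lifter_grip","mat","plate_center","carriage","pointer","mark","handwheel","crank_grip","lifter_blade"]:
        r=env.silhouettes(t,c); D[n,t]=r
        for k in r[:3]:
            ys,xs=np.nonzero(k['region']); print(t,round(k['p'],2),[int(v) for v in k['bbox']],k['region'].sum(),xs.mean().round(1),ys.mean().round(1))
pickle.dump(D,open('d0.pkl','wb'))
print(env.get_state()['time'])
E
```

```text
scene [[0.555, 0.675, -0.486], [0.832, -0.459, 0.313], [-0.012, -0.578, -0.816]]
lifter_grip 0.77 [116, 219, 75, 49] 906 153.8 240.9
lifter_grip 0.77 [78, 160, 46, 69] 870 99.9 198.7
mat 0.95 [98, 205, 111, 81] 2835 149.7 248.4
plate_center 0.87 [197, 245, 51, 44] 1229 220.7 268.0
carriage 0.6 [258, 178, 57, 52] 1866 286.6 204.4
pointer 0.94 [256, 176, 63, 56] 1940 286.6 204.3
pointer 0.64 [114, 218, 75, 55] 835 154.6 240.6
handwheel 0.93 [320, 149, 38, 28] 590 342.3 165.6
handwheel 0.63 [258, 176, 58, 57] 1993 286.1 204.8
handwheel 0.43 [220, 194, 17, 15] 152 228.8 201.9
crank_grip 0.7 [300, 136, 41, 11] 270 321.3 140.4
lifter_blade 0.74 [84, 162, 36, 67] 817 99.6 199.1
lifter_blade 0.56 [115, 221, 74, 51] 946 154.5 240.1
top [[0.002, -0.987, 0.16], [-1.0, -0.001, 0.008], [-0.008, -0.16, -0.987]]
lifter_grip 0.82 [320, 206, 80, 19] 865 354.9 214.8
plate_center 0.63 [303, 141, 35, 31] 951 320.0 156.6
carriage 0.59 [210, 147, 53, 45] 1876 235.6 169.5
carriage 0.51 [319, 207, 82, 20] 778 354.1 215.0
pointer 0.22 [259, 90, 8, 15] 95 263.0 97.4
handwheel 0.96 [143, 154, 36, 39] 693 160.6 173.7
crank_grip 0.62 [167, 165, 11, 5] 71 173.4 169.1
lifter_blade 0.69 [322, 203, 78, 23] 872 355.1 214.8
lifter_blade 0.69 [393, 266, 22, 16] 178 405.7 274.5
1.1
```

Run:
```python
from h import *
import pickle
D=pickle.load(open('d0.pkl','rb'))
t=D['top']['frame'][:,:,::-1]; s=D['scene']['frame'][:,:,::-1]
def crop(im,x,y,w,h,n,k):
    cv2.imwrite('pics/'+n,cv2.resize(im[y:y+h,x:x+w],None,fx=k,fy=k,interpolation=cv2.INTER_CUBIC))
crop(t,295,130,125,115,'c_top_r.png',6)
crop(t,140,125,130,90,'c_top_l.png',6)
crop(s,90,195,170,115,'c_sc_l.png',4.7)
crop(s,245,140,130,110,'c_sc_r.png',5)
```

```text
(no output)
```

View pics/c_top_r.png

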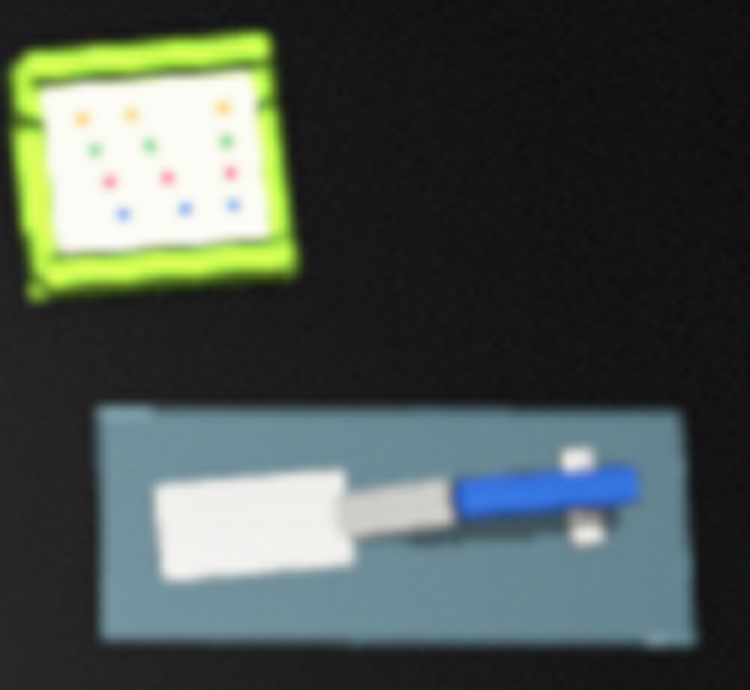

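View pics/c_top_l.png

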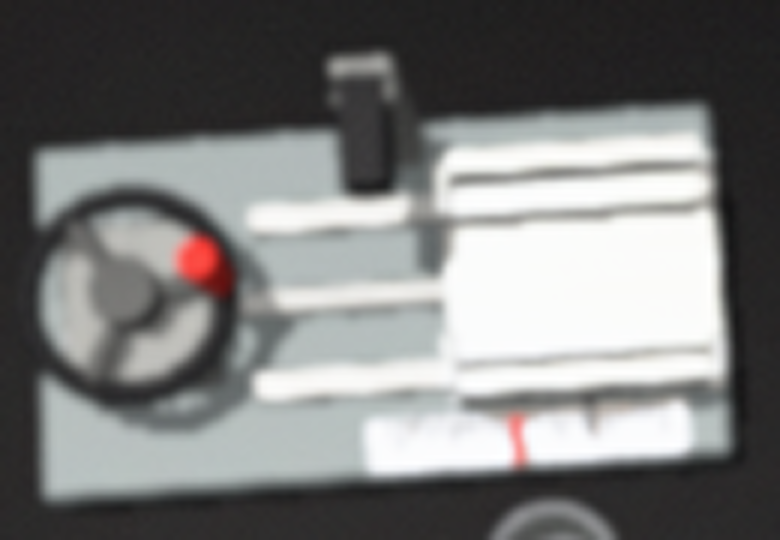

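View pics/c_sc_l.png

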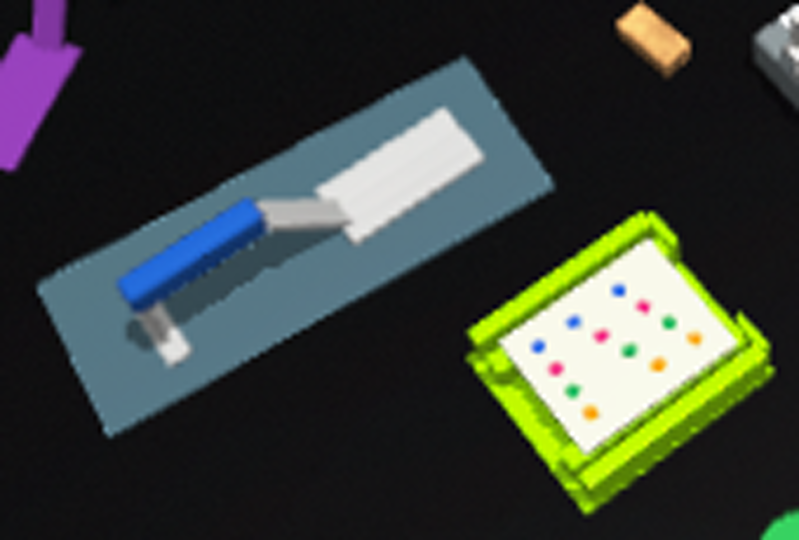

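View pics/c_sc_r.png

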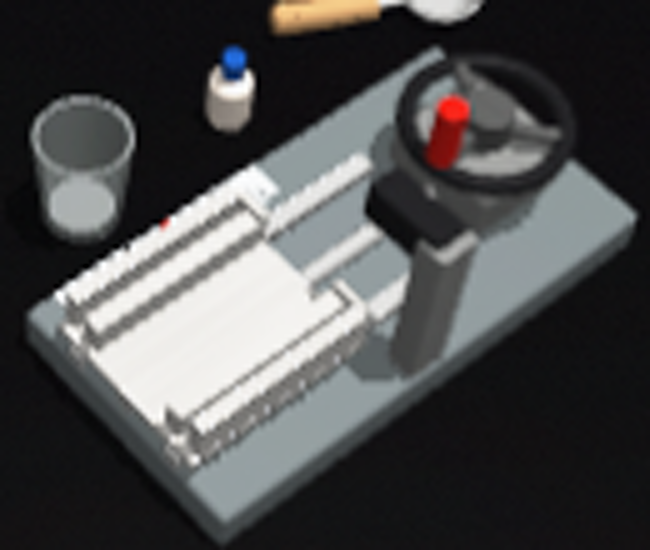

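```bash
cat > fit.py <<'E'
from h import *
from scipy.optimize import minimize
S=8
def hullmask(c,P,roi):
    x,y,w,h=roi; p=(proj(c,P)-[x,y]+0.5)*S-0.5
    m=np.zeros((h*S,w*S),np.uint8)
    cv2.fillConvexPoly(m,cv2.convexHull(np.round(p*16).astype(np.int32)),255,shift=4)
    return cv2.resize(m,(w,h),interpolation=cv2.INTER_AREA)/255.
def box(dx,dy,z0,z1):
    return np.array([[a*dx/2,b*dy/2,z] for a in(-1,1) for b in(-1,1) for z in(z0,z1)])
def place(B,x,y,yaw):
    c,s=np.cos(yaw),np.sin(yaw); return np.c_[B[:,0]*c-B[:,1]*s+x,B[:,0]*s+B[:,1]*c+y,B[:,2]]
def fit(views,B,x0):
    # views: list of (cap,mask(full float),roi)
    def cost(v):
        t=0
        for c,m,roi in views:
            x,y,w,h=roi; mm=m[y:y+h,x:x+w]; r=hullmask(c,place(B,v[0],v[1],v[2]*5),roi)
            t+=np.abs(r-mm).sum()/mm.sum()
        return t
    best=None
    for st in (0.015,0.004):
        x=np.array([x0[0],x0[1],x0[2]/5]) if best is None else best.x
        sim=np.vstack([x]+[x+np.eye(3)[i]*st for i in range(3)])
        best=minimize(cost,x,method='Nelder-Mead',options=dict(initial_simplex=sim,xatol=1e-5,fatol=1e-6))
    return best.x*[1,1,5],best.fun
def big(m):
    m=m.astype(np.uint8); n,l,s,_=cv2.connectedComponentsWithStats(m); 
    return l==1+np.argmax(s[1:,4])
E
python3 - <<'E'
from fit import *
import pickle
D=pickle.load(open('d0.pkl','rb'))
C={n:D[n] for n in('scene','top')}
roi={}
def hsv(n): return cv2.cvtColor(cv2.GaussianBlur(C[n]['frame'],(0,0),.5),cv2.COLOR_RGB2HSV).astype(int)
H={n:hsv(n) for n in C}
def rm(n,m,r):
    o=np.zeros(m.shape,bool); x,y,w,h=r; o[y:y+h,x:x+w]=m[y:y+h,x:x+w]; return o
RL={'scene':(90,195,85,95),'top':(365,195,45,35)}
RM={'scene':(88,195,125,100),'top':(300,190,125,60)}
RR={'scene':(180,230,80,80),'top':(290,125,60,60)}
masks={}
for n in C:
    h,s,v=H[n][...,0],H[n][...,1],H[n][...,2]
    masks[n,'handle']=big(rm(n,(h>100)&(h<125)&(s>150)&(v>60),RM[n]))
    masks[n,'blade']=big(rm(n,(s<40)&(v>195),RM[n]))
    mm=rm(n,((v>55)),RM[n]); 
    masks[n,'mat']=cv2.morphologyEx(big(mm).astype(np.uint8),cv2.MORPH_CLOSE,np.ones((9,9)))
    masks[n,'plate']=cv2.morphologyEx(big(rm(n,(s<60)&(v>180),RR[n])).astype(np.uint8),cv2.MORPH_CLOSE,np.ones((5,5)))
    masks[n,'rack']=cv2.morphologyEx(big(rm(n,(v>80),RR[n])).astype(np.uint8),cv2.MORPH_CLOSE,np.ones((7,7)))
    for k in('handle','blade','mat','plate','rack'):
        m=masks[n,k]; ys,xs=np.nonzero(m); print(n,k,m.sum(),xs.min(),xs.max(),ys.min(),ys.max())
g=lambda n,k:(C[n],masks[n,k].astype(float),dict(handle=RM,blade=RM,mat=RM,plate=RR,rack=RR)[k][n])
B=dict(handle=box(.018,.084,.043,.063),blade=box(.044,.09,.003,.006),mat=box(.11,.28,0,.003),plate=box(.08,.1,.025,.030),rack=box(.112,.126,0,.032))
for k in B:
    z=B[k][:,2].max()
    for vs in (['scene'],['top'],['scene','top']):
        n=vs[0]; ys,xs=np.nonzero(masks[n,k]); p=onz(C[n],[[xs.mean(),ys.mean()]],z)[0]
        best=min((fit([g(n,k) for n in vs],B[k],(p[0],p[1],a)) for a in (-.1,.1)),key=lambda r:r[1])
        print(k,vs,best[0].round(4),round(best[1],3))
E
```

```text
scene handle 297 115 145 237 260
scene blade 421 158 191 219 245
scene mat 3811 98 207 207 287
scene plate 1163 197 245 246 290
scene rack 2366 189 254 240 304
top handle 183 371 400 208 216
top blade 587 321 368 209 226
top mat 4057 310 411 197 238
top plate 974 302 339 142 171
top rack 1895 296 344 135 180
handle ['scene'] [ 0.3938 -0.2947  0.1113] 0.195
handle ['top'] [ 0.3961 -0.2951  0.0998] 0.314
handle ['scene', 'top'] [ 0.3955 -0.2948  0.092 ] 0.533
blade ['scene'] [ 0.3823 -0.1709  0.0973] 0.13
blade ['top'] [ 0.3861 -0.172   0.0816] 0.18
blade ['scene', 'top'] [ 0.3842 -0.1713  0.0935] 0.373
mat ['scene'] [ 0.3839 -0.2395 -0.003 ] 0.02
mat ['top'] [ 0.3834 -0.2389 -0.0005] 0.07
mat ['scene', 'top'] [ 0.3839 -0.2396 -0.0022] 0.091
plate ['scene'] [ 0.5547 -0.125   0.0807] 0.043
plate ['top'] [ 0.5579 -0.125   0.0722] 0.036
plate ['scene', 'top'] [ 0.5567 -0.125   0.0814] 0.112
rack ['scene'] [ 0.5565 -0.1273  0.0843] 0.039
rack ['top'] [ 0.5594 -0.1237  0.0849] 0.045
rack ['scene', 'top'] [ 0.5573 -0.1253  0.0854] 0.125
```

Run:
```python
from fit import *
import pickle
D=pickle.load(open('d0.pkl','rb'))
C={n:D[n] for n in('scene','top')}
RC={'scene':(245,165,80,75),'top':(207,140,60,55)}
RB={'scene':(245,140,135,115),'top':(140,135,130,80)}
M={}
for n in C:
    f=cv2.GaussianBlur(C[n]['frame'],(0,0),.5); h=cv2.cvtColor(f,cv2.COLOR_RGB2HSV).astype(int); H,s,v=h[...,0],h[...,1],h[...,2]
    def rm(m,r):
        o=np.zeros(m.shape,bool); x,y,w,hh=r; o[y:y+hh,x:x+w]=m[y:y+hh,x:x+w]; return o
    red=rm(((H<6)|(H>174))&(s>150)&(v>90),(245,140,135,115) if n=='scene' else RB[n])
    nn,l,st,ce=cv2.connectedComponentsWithStats(red.astype(np.uint8))
    for i in range(1,nn): print(n,'red',st[i],ce[i].round(2))
    out=C[n]['frame'][:,:,::-1].copy()
    x,y,w,hh=RB[n]; cr=cv2.resize(out[y:y+hh,x:x+w],None,fx=6,fy=6,interpolation=cv2.INTER_CUBIC)
    # overlay predicted carriage boxes for guess
    M[n]=cr
    # corners by eye in crop coords
tc=lambda a,b:(140+a/6-.42,125+b/6-.42)   # c_top_l.png
sc=lambda a,b:(245+a/5-.4,140+b/5-.4)
T,S_=C['top'],C['scene']
print('top carriage lip corners z=.077', onz(T,[tc(447,155),tc(712,137),tc(725,378),tc(460,398)],.077).round(4).tolist())
print('wheel top', onz(T,[tc(137,295)],.08).round(4), 'wheel scene',onz(S_,[sc(487,122)],.08).round(4))
print('hub top', onz(T,[tc(123,292)],.088).round(4),'scene',onz(S_,[sc(491,112)],.088).round(4))
print('crank top', onz(T,[tc(198,258)],.122).round(4), onz(S_,[sc(453,110)],.122).round(4))
print('base top corners', [onz(T,[tc(*p)],.02).round(4).tolist() for p in((35,150),(710,103),(733,455),(43,500))])
print('pointer', onz(T,[tc(592,428)],.025).round(4),'mark',onz(T,[tc(517,440)],.025).round(4))
```

```text
scene red [331 159   8  15  78] [334.24 165.71]
scene red [277 184   1   1   1] [277. 184.]
top red [170 164   8  10  51] [173.92 168.53]
top carriage lip corners z=.077 [[0.5628, 0.1745, 0.077], [0.5712, 0.053, 0.077], [0.4591, 0.047, 0.077], [0.4499, 0.1663, 0.077]]
wheel top [[0.4966 0.3135 0.08  ]] wheel scene [[0.499  0.3163 0.08  ]]
hub top [[0.4963 0.3178 0.088 ]] scene [[0.4989 0.3174 0.088 ]]
crank top [[0.5042 0.2762 0.122 ]] [[0.5042 0.2765 0.122 ]]
base top corners [[[0.5812, 0.3828, 0.02]], [[0.6045, 0.0544, 0.02]], [[0.4319, 0.0432, 0.02]], [[0.41, 0.3703, 0.02]]]
pointer [[0.444  0.1099 0.025 ]] mark [[0.4383 0.1452 0.025 ]]
```

```bash
cat > ov.py <<'E'
from fit import *
def overlay(c,roi,k,polys,fn):
    x,y,w,h=roi; im=cv2.resize(c['frame'][y:y+h,x:x+w,::-1],None,fx=k,fy=k,interpolation=cv2.INTER_CUBIC)
    for P,col in polys:
        p=(proj(c,P)-[x,y]+.5)*k-.5
        cv2.polylines(im,[np.round(p*16).astype(np.int32)],True,col,1,cv2.LINE_AA,shift=4)
    cv2.imwrite(fn,im)
def rect(x0,x1,y0,y1,z): return np.array([[x0,y0,z],[x1,y0,z],[x1,y1,z],[x0,y1,z]])
def bed(cx,cy,yaw,z):  # z ledge top
    o=[]
    for P,col in [(rect(-.056,.056,-.063,.063,z+.007),(0,0,255)),(rect(-.046,.046,-.063,.063,z+.007),(0,200,0)),(rect(-.028,.028,-.063,.063,z),(255,0,255)),(rect(-.04,.04,-.05,.05,z),(255,128,0))]:
        o.append((place(P,cx,cy,yaw),col))
    return o
E
python3 - <<'E'
from ov import *
import pickle
D=pickle.load(open('d0.pkl','rb'))
b=bed(.511,.110,.07,.07)
overlay(D['top'],(205,140,60,55),12,b,'pics/o_top1.png')
overlay(D['scene'],(248,168,75,70),10,b,'pics/o_sc1.png')
E
```

```text
(no output)
```

View pics/o_top1.png

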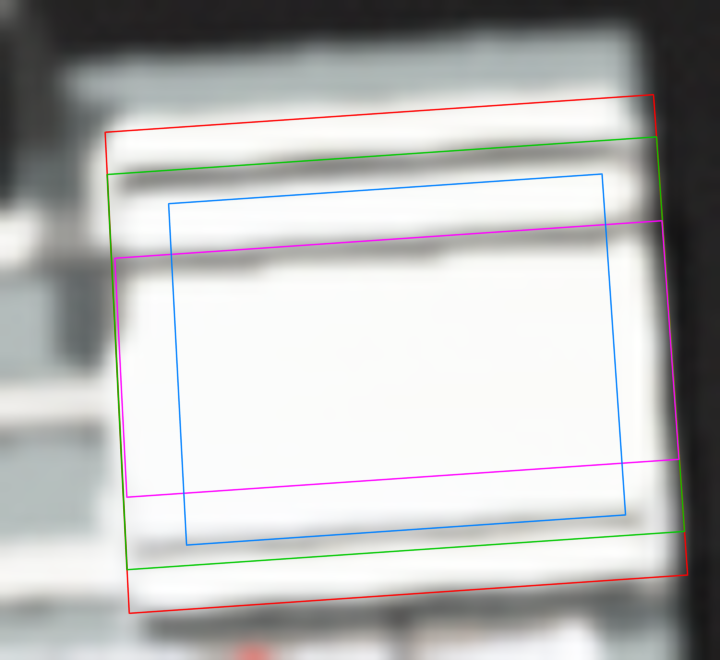

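View pics/o_sc1.png

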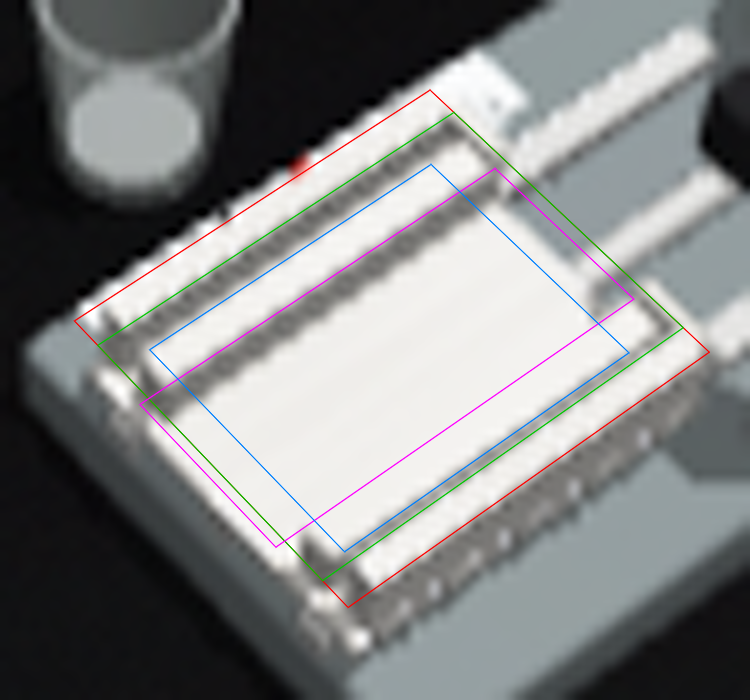

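```bash
python3 -m pendant '[[0,0,0,-0.027,0,0.028,0],[0,0,0,-0.027,0,0.028,0],[0,0,0,-0.027,0,0.028,0],[0,0,0,-0.027,0,0.028,0],[0,0,0,-0.027,0,0.028,0],[0,0,0,-0.027,0,0.028,0],[0,0,0,-0.027,0,0.028,0],[0,0,0,-0.027,0,0.028,0],[0,0,0,-0.027,0,0.028,0],[0,0,0,-0.027,0,0.028,0]]' 60; python3 -m pendant '[[0,-0.149,0,0,0,0,0],[0,-0.149,0,0,0,0,0],[0,-0.149,0,0,0,0,0],[0,-0.149,0,0,0,0,0],[0,-0.149,0,0,0,0,0],[0,-0.149,0,0,0,0,0],[0,-0.149,0,0,0,0,0],[0,-0.149,0,0,0,0,0],[0,-0.145,0,0,0,0,0],[0,0,0,0,0,0,0]]'
cat > st.py <<'E'
from rig import env
from h import *
import sys
def Rt(s):
    q=s['eef_rot']; return R.from_quat([q[1],q[2],q[3],q[0]])
def go(tx,ty,tz,yaw=None,sgn=1):
    """report shift in tool axes to reach TCP target, and rotvec (tool axes) to point down w/ tool x at yaw"""
    s=env.get_state(); r=Rt(s); p=np.array(s['tool_pos']); print('t',s['time'],'pos',p.round(4),'F',np.round(s['contact_force'],2),'w',round(s['gripper_width'],4))
    d=np.array([tx,ty,tz])-p; print('world d',d.round(4),'tool d',r.inv().apply(d).round(4))
    m=r.as_matrix(); print('x',m[:,0].round(4),'y',m[:,1].round(4),'yaw x',round(np.arctan2(m[1,0],m[0,0]),4))
    if yaw is not None:
        x=np.array([np.cos(yaw),np.sin(yaw),0]); y=np.array([0,0,-1.]); z=np.cross(x,y)
        print('rotvec',(r.inv()*R.from_matrix(np.c_[x,y,z])).as_rotvec().round(4), 'tool d after rot', (np.c_[x,y,z].T@d).round(4))
E
python3 -c "
from st import *
go(.3952,-.2927,.120,.093); print(env.get_state()['joint_pos'])"
```

```text
time: 2.1
tool_pos: [0.3954, -0.2926, 0.2566]
eef_rot: [-0.574, 0.574, -0.412, 0.413]
contact_force: [-0.0, -0.5, 0.7]
gripper_width: 0.0856
time: 3.1
tool_pos: [0.3949, -0.294, 0.2565]
eef_rot: [-0.706, 0.706, 0.033, -0.032]
contact_force: [0.1, 0.3, 1.1]
gripper_width: 0.0852
t 3.1 pos [ 0.3949 -0.294   0.2565] F [0.07 0.27 1.09] w 0.0852
world d [ 0.0003  0.0013 -0.1365] tool d [0.0004 0.1365 0.0013]
x [9.958e-01 9.170e-02 2.000e-04] y [ 2.e-04 -2.e-04 -1.e+00] yaw x 0.0918
rotvec [ 0.0002 -0.0012  0.0002] tool d after rot [0.0004 0.1365 0.0013]
[-8.46394481e-01 -1.25214921e-01  2.01491000e+00  2.18826443e-05
  1.25158957e+00 -9.38234195e-01]
```

```bash
python3 -m pendant '[[0,0,0,0,0.03,0,0],[0,0,0,0,0.03,0,0],[0,0,0,0,0.03,0,0],[0,0,0,0,0.03,0.001,0],[0,0,0,0,0.017,0,0],[0,0,0,0,0,0,0]]'
cat > pic.py <<'E'
import sys
from ov import *
from rig import env
def pic(n,roi,k,fn,polys=()):
    c=env.capture(n); overlay(c,roi,k,polys,'pics/'+fn); return c
E
python3 -c "
from pic import *
from st import go
pic('scene',(80,150,180,135),4.4,'p1.png')
pic('top',(295,120,130,125),4.7,'p2.png')
go(.3952,-.2927,.059,.093)"
```

```text
time: 3.7
tool_pos: [0.3933, -0.2914, 0.1164]
eef_rot: [0.708, -0.705, -0.03, 0.033]
contact_force: [0.3, 0.1, -0.3]
gripper_width: 0.0848
t 3.8 pos [ 0.395  -0.2933  0.1197] F [0.83 0.25 0.44] w 0.0855
world d [ 0.0002  0.0006 -0.0607] tool d [0.0002 0.0607 0.0006]
x [9.959e-01 9.010e-02 1.000e-04] y [ 1.e-04 -1.e-04 -1.e+00] yaw x 0.0902
rotvec [ 0.0002 -0.0028  0.0001] tool d after rot [0.0002 0.0607 0.0006]
```

View pics/p1.png

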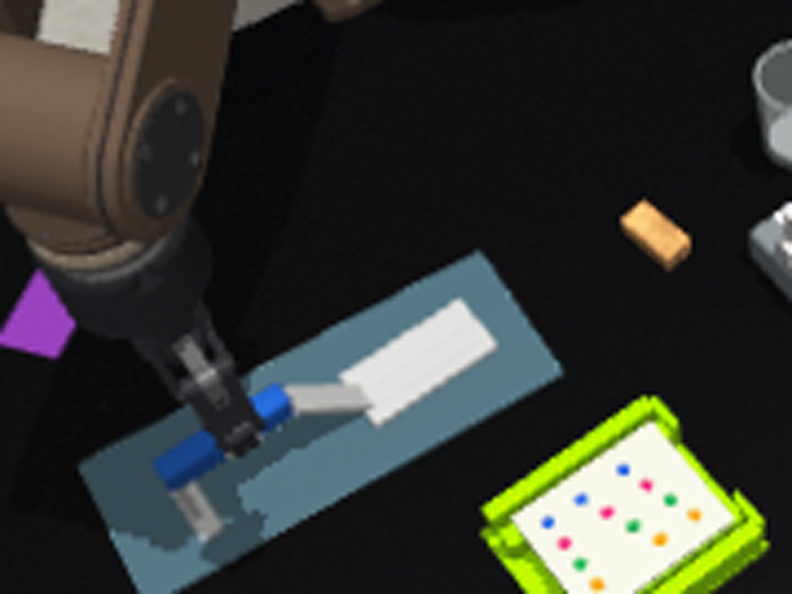

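View pics/p2.png

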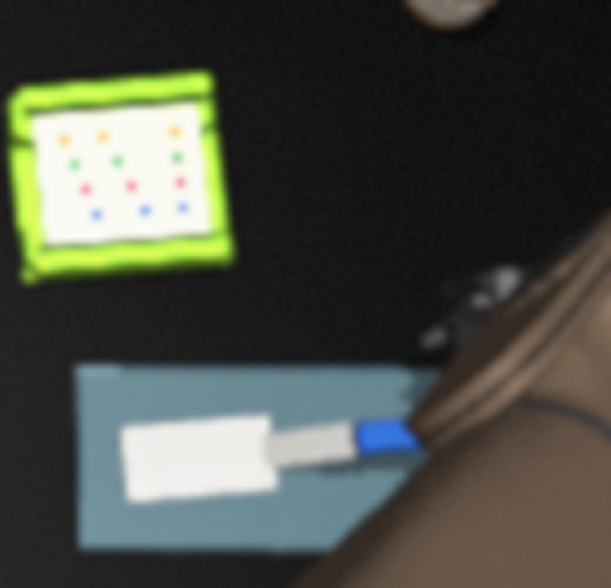

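The crop shows the gripper straddling the blue handle (crop ~(240,420)). The purple look-alike is well off to the left at (40,320). Next I descend and grip.

```bash
python3 -m pendant '[[0,0,0,0,0.02,0,0],[0,0,0,0,0.02,0,0],[0,0,0,0,0.0207,0.0005,0],[0,0,0,0,0,0,0],[0,0,0,0,0,0,150],[0,0,0,0,0,0,255],[0,0,0,0,0,0,255],[0,0,0,0,0,0,255],[0,0,0,0,0,0,255]]' 90; python3 -c "
from st import *
go(.3952,-.2927,.059,.093)"
```

```text
time: 4.7
tool_pos: [0.3952, -0.2929, 0.0595]
eef_rot: [-0.706, 0.707, 0.033, -0.032]
contact_force: [-0.6, 0.4, 3.3]
gripper_width: 0.0168
t 4.7 pos [ 0.3952 -0.2929  0.0595] F [-0.57  0.44  3.32] w 0.0168
world d [ 0.      0.0002 -0.0005] tool d [0.     0.0005 0.0002]
x [9.958e-01 9.170e-02 8.000e-04] y [ 8.e-04 -7.e-04 -1.e+00] yaw x 0.0918
rotvec [ 0.0008 -0.0012  0.0008] tool d after rot [0.     0.0005 0.0002]
```

```bash
python3 -m pendant '[[0,0,0,0,-0.01,0,255],[0,0,0,0,-0.01,0,255],[0,0,0,0,-0.01,0,255],[0,0,0,0,-0.01,0,255],[0,0,0,0,0,0,255],[0,0,0,0,0,0,255]]'; python3 -c "
from pic import *
from st import go
c=pic('scene',(80,150,180,135),4.4,'p3.png')
go(.577,-.3645,.1,.083)
import pickle
D=pickle.load(open('d0.pkl','rb'))
for n,z in (('amber_bottle',.05),('jar',.033),('weight',.02)):
  for k in ('top','scene'):
    c=env.capture(k); r=env.silhouettes(n,c)
    for e in r[:2]:
        ys,xs=np.nonzero(e['region']); print(n,k,round(e['p'],2),onz(c,[[xs.mean(),ys.mean()]],z).round(3))
"
```

```text
time: 5.3
tool_pos: [0.3949, -0.2927, 0.0991]
eef_rot: [-0.706, 0.707, 0.033, -0.032]
contact_force: [-0.2, -0.0, -1.0]
gripper_width: 0.0171
t 5.35 pos [ 0.3947 -0.2924  0.0986] F [-0.66 -0.08 -1.75] w 0.0167
world d [ 0.1823 -0.0721  0.0014] tool d [ 0.1749 -0.0015 -0.0885]
x [ 9.958e-01  9.190e-02 -1.000e-04] y [-1.e-04  1.e-04 -1.e+00] yaw x 0.092
rotvec [-0.0001  0.009  -0.0001] tool d after rot [ 0.1757 -0.0014 -0.0869]
amber_bottle top 0.96 [[ 0.681 -0.332  0.05 ]]
amber_bottle scene 0.55 [[ 0.69  -0.336  0.05 ]]
amber_bottle scene 0.43 [[0.483 0.332 0.05 ]]
jar top 0.68 [[ 0.719 -0.115  0.033]]
jar scene 0.89 [[ 0.719 -0.116  0.033]]
weight top 0.44 [[ 0.726 -0.117  0.02 ]]
weight scene 0.45 [[0.744 0.035 0.02 ]]
```

View pics/p3.png

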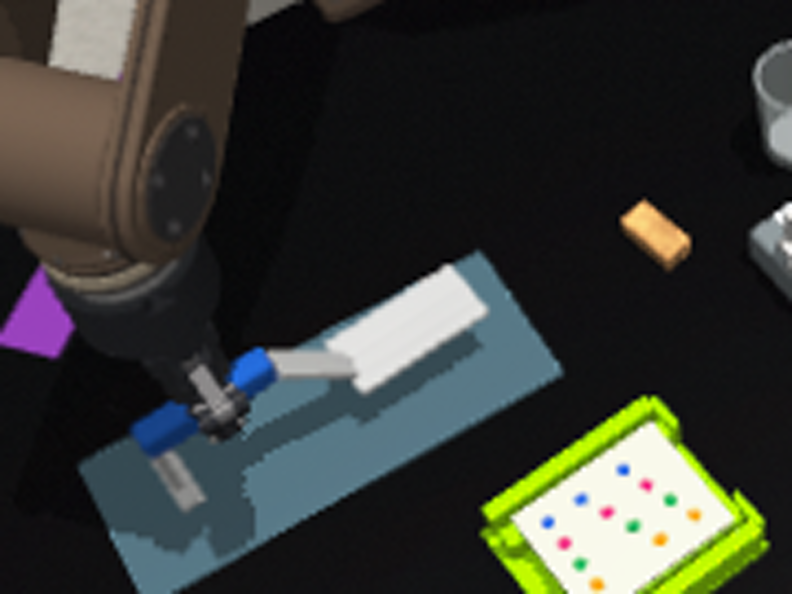

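```bash
python3 -m pendant '[[0,0.009,0,0.012,0,-0.006,255],[0,0,0,0.023,0,-0.0115,255],[0,0,0,0.023,0,-0.0115,255],[0,0,0,0.023,0,-0.0115,255],[0,0,0,0.023,0,-0.0115,255],[0,0,0,0.023,0,-0.0115,255],[0,0,0,0.023,0,-0.0115,255],[0,0,0,0.016,0,-0.008,255],[0,0,0,0.0097,0,-0.004,255],[0,0,0,0,0,0,255]]'; python3 -c "
from pic import *
from st import go
go(.577,-.3645,.0685,.083)
import pickle
cs=pic('scene',(80,210,200,140),4,'p4.png'); ct=pic('top',(300,90,130,120),5,'p5.png')
pickle.dump((cs,ct),open('d1.pkl','wb'))
"
```

```text
time: 6.95
tool_pos: [0.5779, -0.3648, 0.0984]
eef_rot: [-0.706, 0.707, 0.03, -0.029]
contact_force: [-0.1, 0.6, -1.0]
gripper_width: 0.0165
t 6.95 pos [ 0.5779 -0.3648  0.0984] F [-0.06  0.56 -1.04] w 0.0165
world d [-0.0009  0.0003 -0.0299] tool d [-0.0009  0.0299  0.0004]
x [9.965e-01 8.340e-02 2.000e-04] y [ 2.e-04 -1.e-04 -1.e+00] yaw x 0.0835
rotvec [0.0001 0.0005 0.0002] tool d after rot [-0.0009  0.0299  0.0004]
```

View pics/p4.png

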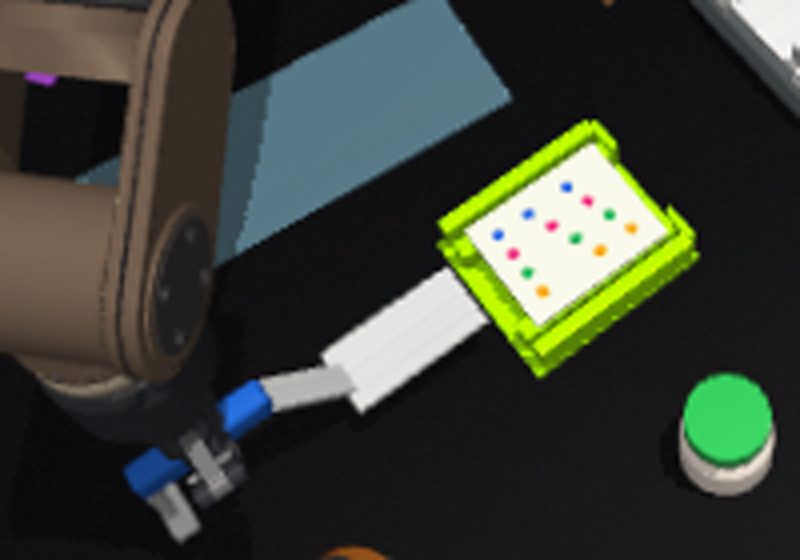

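View pics/p5.png

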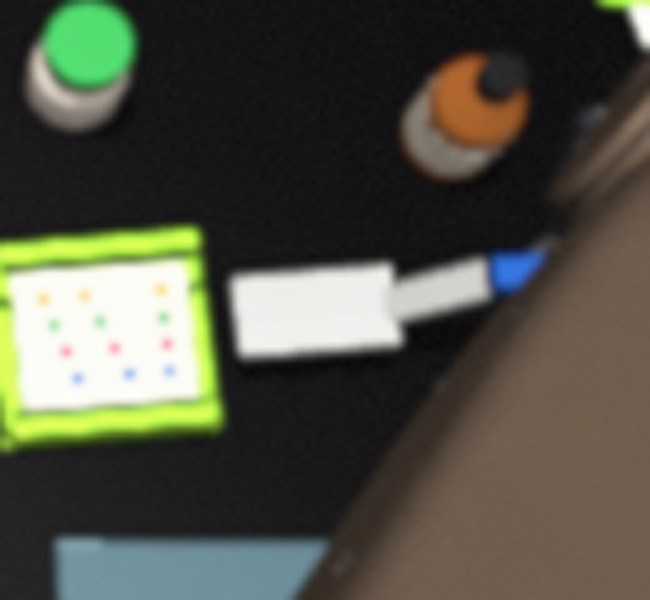

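```bash
cat > bladefit.py <<'E'
from fit import *
def bmask(c,roi,thr=165):
    h=cv2.cvtColor(cv2.GaussianBlur(c['frame'],(0,0),.4),cv2.COLOR_RGB2HSV).astype(int)
    m=(h[...,1]<45)&(h[...,2]>thr); o=np.zeros(m.shape,bool); x,y,w,hh=roi; o[y:y+hh,x:x+w]=m[y:y+hh,x:x+w]; return big(o)
def fit5(views,B,x0):
    # params x,y,z,yaw,pitch(about local x)
    sc=np.array([.005,.005,.005,.05,.05])
    def pts(v):
        r=R.from_euler('ZX',[v[3],v[4]]); return r.apply(B)+v[:3]
    def cost(u,l=0):
        v=np.array(x0)+u*sc; t=0
        for c,m,roi in views:
            x,y,w,h=roi; mm=m[y:y+h,x:x+w]; r=hullmask(c,pts(v),roi); t+=np.abs(r-mm).sum()/mm.sum()
        return t
    b=None
    for st in (1,.3,.1):
        u=np.zeros(5) if b is None else b.x
        b=minimize(cost,u,method='Nelder-Mead',options=dict(initial_simplex=np.vstack([u]+[u+np.eye(5)[i]*st for i in range(5)]),maxiter=600))
    return np.array(x0)+b.x*sc,b.fun
E
python3 - <<'E'
from bladefit import *
import pickle
cs,ct=pickle.load(open('d1.pkl','rb'))
rs=(155,270,55,50); rt=(343,135,45,35)
ms,mt=bmask(cs,rs,185),bmask(ct,rt,185)
for m in(ms,mt): ys,xs=np.nonzero(m); print(m.sum(),xs.min(),xs.max(),ys.min(),ys.max())
v=[(cs,ms.astype(float),rs),(ct,mt.astype(float),rt)]
B=box(.044,.09,-.003,0)
x0=[.5679,-.2452,.0454,.083,0]
print(fit5(v,B,x0))
B3=box(.044,.09,.0424,.0454)
for k in (v[:1],v[1:],v): print(fit(k,B3,(.568,-.245,.083)))
E
```

```text
620 161 200 277 311
527 347 387 144 160
(array([ 0.56755381, -0.24348672,  0.04742747,  0.0834047 , -0.00491073]), np.float64(0.26238940357926854))
(array([ 0.56634361, -0.24341313,  0.08311089]), np.float64(0.11227071473750788))
(array([ 0.56821379, -0.24368979,  0.07568404]), np.float64(0.14299959072813187))
(array([ 0.56764855, -0.243707  ,  0.08260617]), np.float64(0.27135989879822897))
```

```bash
python3 -m pendant '[[0,0,0,-0.0005,0.01,0,255],[0,0,0,0,0.01,0,255],[0,0,0,0,0.0095,0,255],[0,0,0,0,0,0,255],[0,0,0,0,0,0.012,255],[0,0,0,0,0,0.012,255],[0,0,0,0,0,0.012,255],[0,0,0,0,0,0,255],[0,0,0,0,0,0,255]]'; python3 -c "
from pic import *
from st import go
go(.5680,-.2566,.0685,.083)
cs=pic('scene',(120,210,160,120),5,'p6.png')
"
```

```text
time: 7.95
tool_pos: [0.574, -0.3282, 0.0696]
eef_rot: [-0.706, 0.707, 0.03, -0.03]
contact_force: [0.3, 0.1, -1.2]
gripper_width: 0.0166
t 7.95 pos [ 0.574  -0.3282  0.0696] F [ 0.26  0.12 -1.2 ] w 0.0166
world d [-0.006   0.0716 -0.0011] tool d [0.0001 0.0011 0.0718]
x [9.965e-01 8.410e-02 5.000e-04] y [ 6.e-04 -7.e-04 -1.e+00] yaw x 0.0842
rotvec [0.0007 0.0012 0.0005] tool d after rot [-0.      0.0011  0.0718]
```

View pics/p6.png

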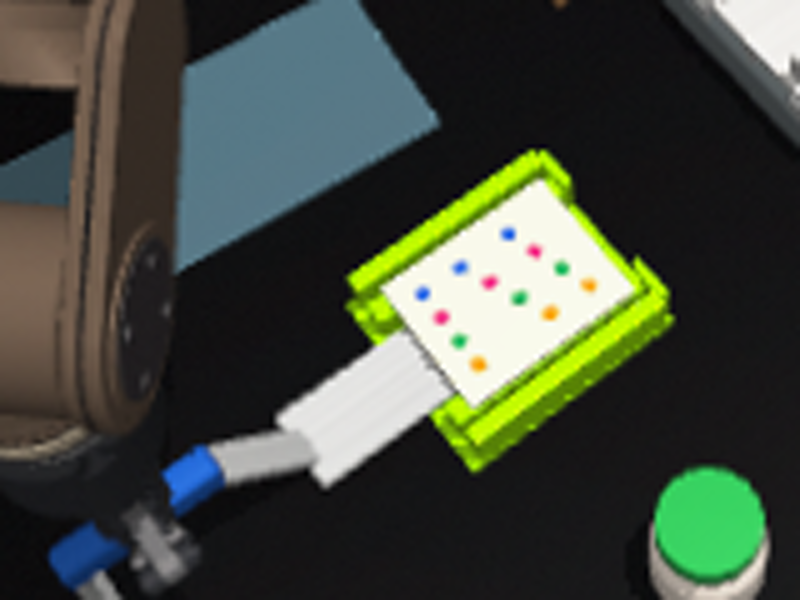

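The blade's tip is going under the plate's near edge (crop ~(430,370)), centred between the ledges. I continue the insertion.

```bash
python3 -m pendant '[[0,0,0,0,0,0.01,255],[0,0,0,0,0,0.012,255],[0,0,0,0,0,0.012,255],[0,0,0,0,0,0.012,255],[0,0,0,0,0,0.012,255],[0,0,0,0,0,0.0075,255],[0,0,0,0,0,0.004,255],[0,0,0,0,0,0,255],[0,0,0,0,0,0,255]]'; python3 -c "
from pic import *
from st import go
go(.5680,-.2566,.0685,.083)
cs=pic('scene',(150,210,130,100),6,'p7.png')
"
```

```text
time: 8.9
tool_pos: [0.5681, -0.2597, 0.0693]
eef_rot: [-0.706, 0.707, 0.029, -0.029]
contact_force: [-0.2, -0.3, -0.6]
gripper_width: 0.0164
t 8.9 pos [ 0.5681 -0.2597  0.0693] F [-0.23 -0.29 -0.59] w 0.0164
world d [-0.0001  0.0031 -0.0008] tool d [0.0002 0.0008 0.0031]
x [9.966e-01 8.290e-02 3.000e-04] y [ 4.e-04 -5.e-04 -1.e+00] yaw x 0.083
rotvec [0.0005 0.     0.0003] tool d after rot [0.0002 0.0008 0.0031]
```

View pics/p7.png

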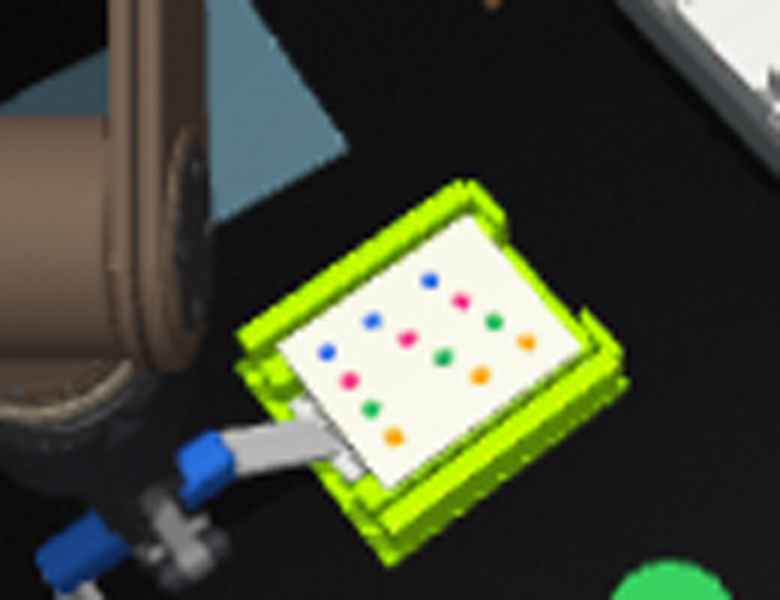

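```bash
python3 -m pendant '[[0,0,0,0,-0.003,0,255],[0,0,0,0,-0.003,0,255],[0,0,0,0,-0.003,0,255],[0,0,0,0,-0.003,0,255],[0,0,0,0,-0.004,0,255],[0,0,0,0,-0.004,0,255],[0,0,0,0,-0.004,0,255],[0,0,0,0,-0.005,0,255],[0,0,0,0,-0.005,0,255],[0,0,0,0,-0.005,0,255]]'; python3 -m pendant '[[0,0,0,0,-0.003,0,255],[0,0,0,0,0,0,255],[0,0,0,0,0,0,255]]';python3 -c "
from pic import *
from st import go
go(.5680,-.2566,.0685,.083)
cs=pic('scene',(150,190,130,100),6,'p8.png')
"
```

```text
time: 9.95
tool_pos: [0.5679, -0.2595, 0.1086]
eef_rot: [-0.706, 0.707, 0.029, -0.029]
contact_force: [-0.7, 0.4, -1.7]
gripper_width: 0.0167
time: 10.25
tool_pos: [0.5678, -0.2594, 0.1111]
eef_rot: [0.707, -0.706, -0.029, 0.029]
contact_force: [-0.0, -0.0, -2.6]
gripper_width: 0.0167
t 10.25 pos [ 0.5678 -0.2594  0.1111] F [-0.02 -0.   -2.58] w 0.0167
world d [ 0.0002  0.0028 -0.0426] tool d [0.0004 0.0426 0.0028]
x [ 0.9966  0.0829 -0.    ] y [-0.  0. -1.] yaw x 0.083
rotvec [-0.  0. -0.] tool d after rot [0.0004 0.0426 0.0028]
```

View pics/p8.png

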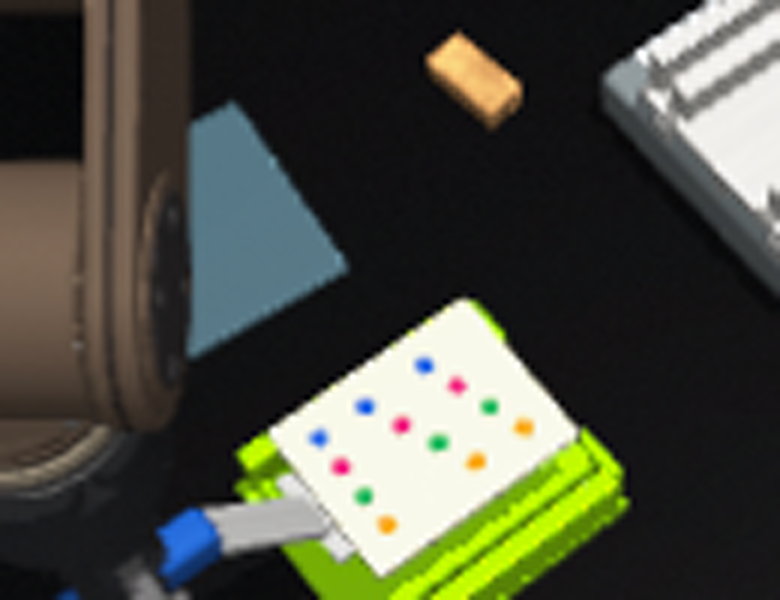

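```bash
python3 -m pendant '[[0,0,0,0,-0.005,0,255],[0,0,0,0,-0.008,0,255],[0,0,0,0,-0.008,0,255],[0,0,0,0,-0.008,0,255],[0,0,0,0,-0.008,0,255],[0,0,0,0,-0.008,0,255],[0,0,0,0,-0.005,0,255],[0,0,0,0,0,0,255]]';cat > platefit.py <<'E'
from pic import *
from st import *
from bladefit import *
def platefit(x0,zs,pad=12,thr=190):
    cs,ct=env.capture('scene'),env.capture('top'); V=[];B=box(.08,.1,-.005,0)
    for c in (cs,ct):
        p=proj(c,place(B+[0,0,x0[2]],x0[0],x0[1],x0[3])); a=p.min(0)-pad; b=p.max(0)+pad
        a=np.maximum(a,0); roi=(int(a[0]),int(a[1]),int(b[0]-a[0]),int(b[1]-a[1]))
        h=cv2.cvtColor(c['frame'],cv2.COLOR_RGB2HSV).astype(int)
        m=np.zeros(h.shape[:2],np.uint8); x,y,w,hh=roi; m[y:y+hh,x:x+w]=((h[...,1]<40)&(h[...,2]>thr))[y:y+hh,x:x+w]
        m=cv2.morphologyEx(big(m).astype(np.uint8),cv2.MORPH_CLOSE,np.ones((5,5))); V.append((c,m.astype(float),roi))
        ys,xs=np.nonzero(m); print(m.sum(),roi,xs.min(),xs.max(),ys.min(),ys.max())
    if zs: print('5dof',fit5(V,B,x0))
    Bz=B+[0,0,x0[2]]
    for k in (V[:1],V[1:],V): print(fit(k,Bz,(x0[0],x0[1],x0[3])))
    return cs,ct
E
python3 -c "
from platefit import *
go(.5680,-.2566,.16,.083)
cs,ct=platefit([.557,-.125,.112,.083,0],True)
overlay(cs,(150,170,130,100),6,[(place(rect(-.04,.04,-.05,.05,.112),.557,-.125,.083),(0,0,255))],'pics/p9.png')
overlay(ct,(280,110,90,70),8,[(place(rect(-.04,.04,-.05,.05,.112),.557,-.125,.083),(0,0,255))],'pics/p9b.png')
"
```

```text
time: 11.1
tool_pos: [0.5684, -0.2598, 0.1625]
eef_rot: [-0.706, 0.707, 0.03, -0.029]
contact_force: [-0.4, 0.0, -2.2]
gripper_width: 0.0164
t 11.1 pos [ 0.5684 -0.2598  0.1625] F [-0.37  0.01 -2.19] w 0.0164
world d [-0.0004  0.0032 -0.0025] tool d [-0.0002  0.0025  0.0032]
x [0.9966 0.0829 0.0018] y [ 0.0019 -0.0012 -1.    ] yaw x 0.083
rotvec [ 0.0014 -0.      0.0018] tool d after rot [-0.0002  0.0025  0.0032]
1384 (179, 217, 78, 73) 192 245 230 276
1229 (292, 121, 65, 56) 306 356 133 164
5dof (array([ 0.55691998, -0.12601566,  0.116492  ,  0.07748346, -0.0062572 ]), np.float64(0.18474045478258938))
(array([ 0.55446866, -0.12571955,  0.08549091]), np.float64(0.07413861498356566))
(array([ 0.55829662, -0.12609404,  0.06937044]), np.float64(0.10201502895706696))
(array([ 0.55665443, -0.12599532,  0.08042745]), np.float64(0.22333335362204726))
```

View pics/p9.png

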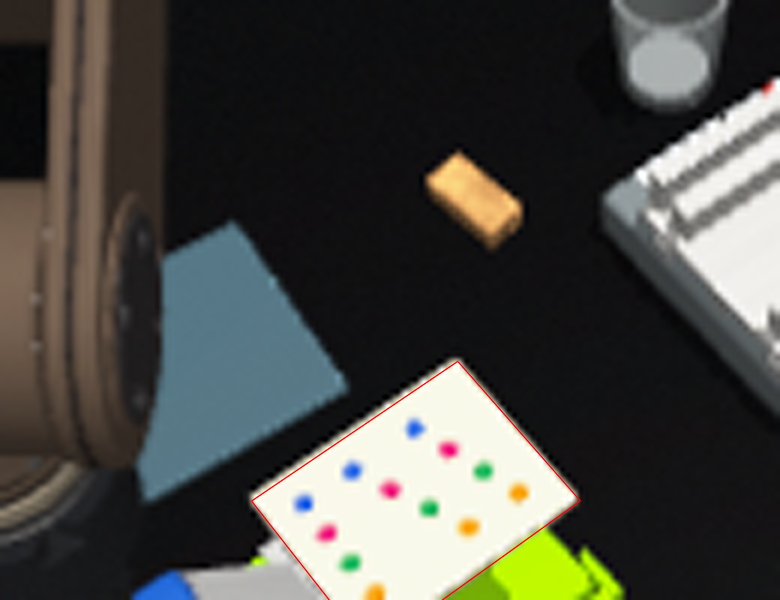

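View pics/p9b.png

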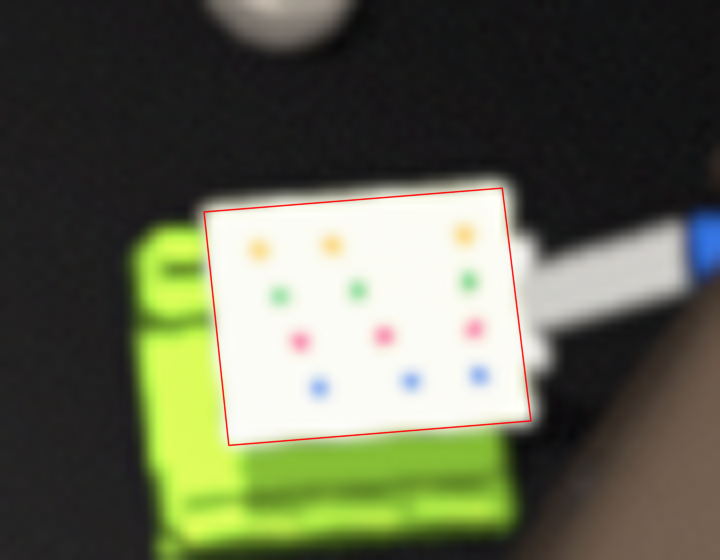

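```bash
python3 -m pendant '[[0,0,0,0,0,0.004,255],[0,0,0,-0.0014,0,0.008,255],[0,0.0013,0,-0.0014,0,0.012,255],[0,0.0013,0,-0.0014,0,0.012,255],[0,0.0013,0,-0.0014,0,0.012,255],[0,0.0013,0,-0.0014,0,0.012,255],[0,0.0013,0,-0.0014,0,0.012,255],[0,0.0013,0,-0.0014,0,0.012,255],[0,0.0013,0,-0.0014,0,0.012,255],[0,0.0013,0,-0.0014,0,0.012,255]]'; python3 -m pendant '[[0,0.0013,0,-0.0014,0,0.012,255],[0,0.0013,0,-0.0014,0,0.012,255],[0,0,0,-0.0014,0,0.012,255],[0,0,0,-0.0014,0,0.012,255],[0,0,0,-0.0014,0,0.012,255],[0,0,0,-0.0014,0,0.008,255],[0,0,0,-0.0014,0,0.004,255],[0,0,0,0,0,0,255]]'; python3 -c "
from platefit import *
go(.5204,-.024,.16,.07)
cs=pic('scene',(180,120,200,150),4,'p10.png')
ct=pic('top',(190,110,150,110),5,'p11.png')
"
```

```text
time: 12.2
tool_pos: [0.5466, -0.1518, 0.1612]
eef_rot: [-0.707, 0.707, 0.026, -0.026]
contact_force: [-0.3, 0.1, -1.3]
gripper_width: 0.0167
time: 13.0
tool_pos: [0.5318, -0.0812, 0.1611]
eef_rot: [-0.707, 0.707, 0.025, -0.025]
contact_force: [0.2, -0.2, -2.4]
gripper_width: 0.0166
t 13.0 pos [ 0.5318 -0.0812  0.1611] F [ 0.23 -0.19 -2.35] w 0.0166
world d [-0.0114  0.0572 -0.0011] tool d [-0.0073  0.0011  0.0578]
x [ 9.975e-01  7.070e-02 -2.000e-04] y [-2.e-04 -1.e-04 -1.e+00] yaw x 0.0708
rotvec [ 0.0001  0.0008 -0.0002] tool d after rot [-0.0073  0.0011  0.0578]
```

View pics/p10.png

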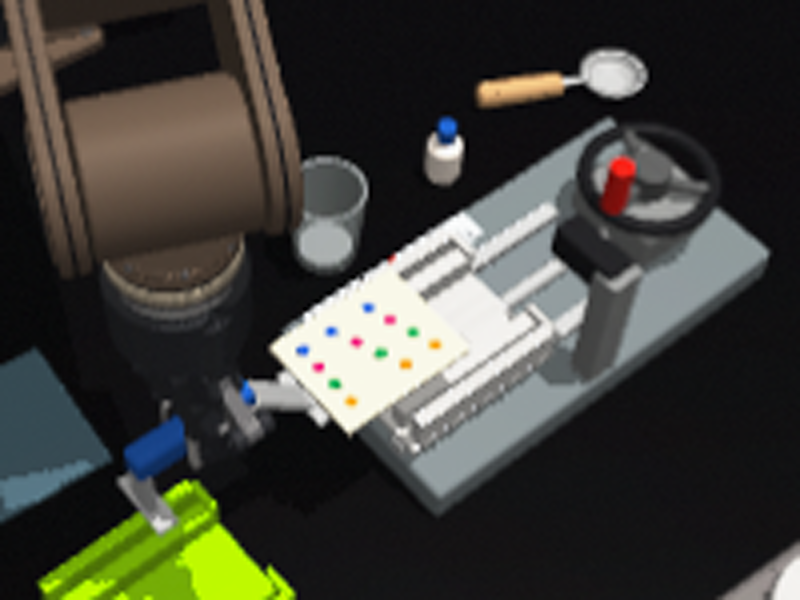

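View pics/p11.png

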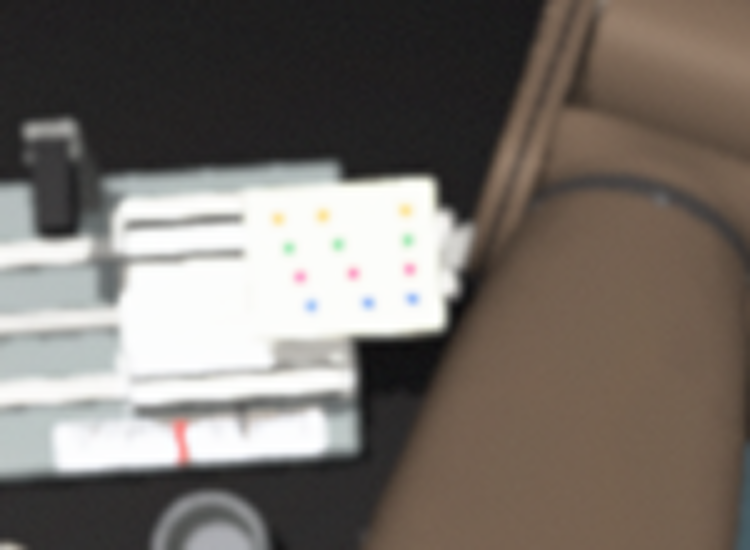

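```bash
python3 -m pendant '[[0,0,0,-0.001,0,0.005,255],[0,0,0,-0.001,0,0.009,255],[0,0,0,-0.001,0,0.01,255],[0,0,0,-0.001,0,0.01,255],[0,0,0,-0.001,0,0.01,255],[0,0,0,-0.001,0,0.008,255],[0,0,0,-0.0013,0,0.004,255],[0,0,0,0,0.001,0.0018,255],[0,0,0,0,0,0,255],[0,0,0,0,0,0,255]]'; python3 -c "
from platefit import *
go(.5204,-.024,.16,.07)
b=bed(.511,.110,.07,.07)
cs=pic('scene',(225,140,110,85),7,'p12.png')
ct=pic('top',(190,120,110,75),7,'p13.png')
platefit([.511,.110,.112,.07,0],False,pad=3)
"
```

```text
time: 14.1
tool_pos: [0.5207, -0.0247, 0.1601]
eef_rot: [-0.707, 0.707, 0.025, -0.025]
contact_force: [-0.7, 0.9, -0.4]
gripper_width: 0.0168
t 14.1 pos [ 0.5207 -0.0247  0.1601] F [-0.67  0.94 -0.41] w 0.0168
world d [-0.0003  0.0007 -0.0001] tool d [-0.0003  0.0001  0.0008]
x [0.9976 0.0698 0.    ] y [ 1.e-04 -2.e-04 -1.e+00] yaw x 0.0698
rotvec [ 0.0002 -0.0002  0.    ] tool d after rot [-0.0003  0.0001  0.0008]
1495 (259, 171, 55, 46) 260 313 173 216
1568 (213, 146, 45, 38) 213 257 146 183
(array([0.51205927, 0.11044011, 0.08278728]), np.float64(0.31346842415896126))
(array([0.50973285, 0.11575596, 0.08044002]), np.float64(0.26729941976790716))
(array([0.51180593, 0.11137276, 0.07231397]), np.float64(0.5827901578691678))
```

View pics/p12.png

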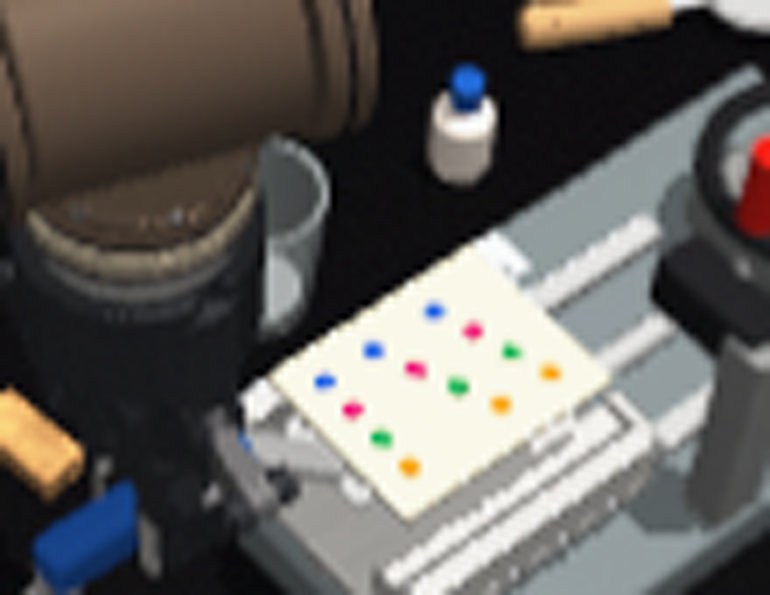

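View pics/p13.png

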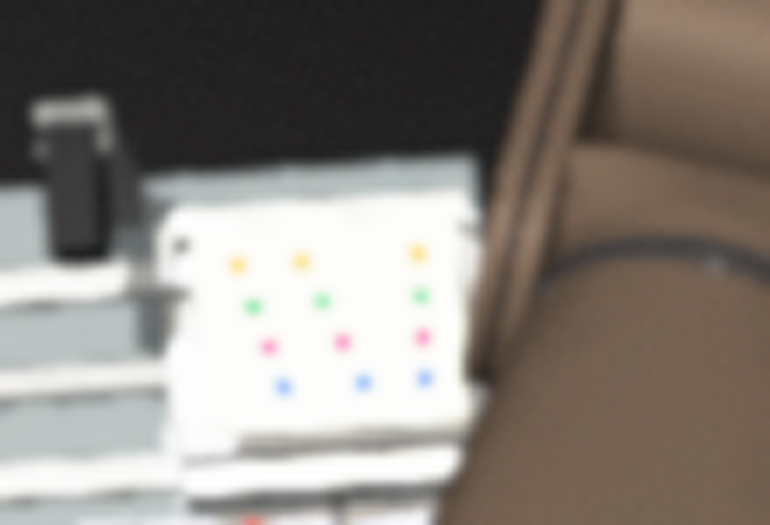

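```bash
python3 -m pendant '[[0,0,0,0,0.004,0,255],[0,0,0,0,0.006,0,255],[0,0,0,0,0.006,0,255],[0,0,0,0,0.004,0,255],[0,0,0,0,0.002,0,255],[0,0,0,0,0,0,255],[0,0,0,0,0,0,255]]'
cat > spots.py <<'E'
from platefit import *
import pickle
def spots(c,roi):
    x,y,w,h=roi; f=cv2.resize(c['frame'][y:y+h,x:x+w],None,fx=4,fy=4,interpolation=cv2.INTER_CUBIC)
    hs=cv2.cvtColor(f,cv2.COLOR_RGB2HSV).astype(int); m=((hs[...,1]>85)&(hs[...,2]>120)).astype(np.uint8)
    n,l,s,ce=cv2.connectedComponentsWithStats(m); o=[]
    for i in range(1,n):
        if 40<s[i,4]<400 and max(s[i,2:4])<26:
            hue=np.degrees(np.angle(np.exp(1j*np.radians(2*hs[...,0][l==i])).mean()))%360
            k='o' if 15<hue<60 else 'g' if 90<hue<180 else 'b' if 195<hue<250 else 'r' if hue>310 or hue<10 else '?'
            o.append((k,(ce[i]+.5)/4-.5+[x,y]))
    return o
def inplate(pts,pose,c,z):
    P=onz(c,[p for _,p in pts],z)[:,:2]-np.array(pose[:2]); a=pose[2]; Rr=np.array([[np.cos(a),np.sin(a)],[-np.sin(a),np.cos(a)]])
    return P@Rr.T
E
python3 -c "
from spots import *
D=pickle.load(open('d0.pkl','rb'))
mod={}
for n,roi,pose in (('scene',(190,240,60,55),(.5547,-.125,.0807)),('top',(298,138,45,36),(.5579,-.125,.078))):
    s=spots(D[n],roi); q=inplate(s,pose,D[n],.03); mod[n]=[(k,v) for (k,_),v in zip(s,q)]
    print(n,len(s)); 
    for (k,_),v in sorted(zip(s,q),key=lambda e:(e[0][0],e[1][1])): print(k,(v*1000).round(1))
go(.5204,-.024,.138,.07)
cs=pic('scene',(225,140,110,85),7,'p14.png')
ct=pic('top',(190,120,110,75),7,'p15.png')
pickle.dump((cs,ct),open('d2.pkl','wb'))
"
```

```text
time: 15.0
tool_pos: [0.5208, -0.0246, 0.1382]
eef_rot: [-0.707, 0.707, 0.025, -0.025]
contact_force: [0.4, -0.3, -1.9]
gripper_width: 0.0166
scene 12
b [-23.4 -35.1]
b [-23.3 -12. ]
b [-23.3  17.9]
g [  9.  -35.4]
g [8.9 1.6]
g [ 9.1 27.8]
o [ 24.6 -35. ]
o [24.9  8.8]
o [24.8 33.1]
r [ -7.1 -35.1]
r [-7.3 -5.1]
r [-7.2 22.7]Traceback (most recent call last):
  File "<string>", line 6, in <module>
    s=spots(D[n],roi); q=inplate(s,pose,D[n],.03); mod[n]=[(k,v) for (k,_),v in zip(s,q)]
                         ~~~~~~~^^^^^^^^^^^^^^^^^
  File "spots.py", line 14, in inplate
    P=onz(c,[p for _,p in pts],z)[:,:2]-np.array(pose[:2]); a=pose[2]; Rr=np.array([[np.cos(a),np.sin(a)],[-np.sin(a),np.cos(a)]])
      ~~~^^^^^^^^^^^^^^^^^^^^^^^^
  File "h.py", line 11, in onz
    o,d=ray(c,uv); return o+d*((z-o[2])/d[:,2])[:,None]
        ~~~^^^^^^
  File "h.py", line 8, in ray
    K,D,Rm,o=cam(c); p=cv2.undistortPoints(np.array(uv,float).reshape(-1,1,2),K,D).reshape(-1,2)
                       ~~~~~~~~~~~~~~~~~~~^^^^^^^^^^^^^^^^^^^^^^^^^^^^^^^^^^^^^^^^
cv2.error: OpenCV(4.12.0) /io/opencv/modules/calib3d/src/undistort.dispatch.cpp:347: error: (-215:Assertion failed) CV_IS_MAT(_src) && CV_IS_MAT(_dst) && (_src->rows == 1 || _src->cols == 1) && (_dst->rows == 1 || _dst->cols == 1) && _src->cols + _src->rows - 1 == _dst->rows + _dst->cols - 1 && (CV_MAT_TYPE(_src->type) == CV_32FC2 || CV_MAT_TYPE(_src->type) == CV_64FC2) && (CV_MAT_TYPE(_dst->type) == CV_32FC2 || CV_MAT_TYPE(_dst->type) == CV_64FC2) in function 'cvUndistortPointsInternal'
```

```bash
cat >> spots.py <<'E'
from scipy.optimize import least_squares
MODEL={'b':[(-24,-35.1),(-24,-12),(-24,17.9)],'r':[(-8,-35.1),(-8,-5.1),(-8,22.7)],'g':[(8,-35.1),(8,1.6),(8,27.8)],'o':[(24,-35.1),(24,8.8),(24,33.1)]}
def spotpose(c,z,x0,pad=2):
    p=proj(c,place(rect(-.04,.04,-.05,.05,z),*x0)); a=p.min(0)-pad;b=p.max(0)+pad
    s=spots(c,(int(a[0]),int(a[1]),int(b[0]-a[0]),int(b[1]-a[1])))
    A=[];B=[]
    for k,uv in s:
        if k not in MODEL: continue
        w=onz(c,[uv],z)[0,:2]
        ms=[np.array(m)/1000 for m in MODEL[k]]; pm=[place(np.array([[m[0],m[1],0]]),*x0)[0,:2] for m in ms]
        j=np.argmin([np.linalg.norm(w-q) for q in pm])
        if np.linalg.norm(w-pm[j])<.012: A.append(ms[j]);B.append(w)
    A=np.array(A);B=np.array(B)
    f=lambda v:(place(np.c_[A,np.zeros(len(A))],*v)[:,:2]-B).ravel()
    r=least_squares(f,x0); return r.x.round(4),len(A),np.sqrt((r.fun**2).mean()).round(5)
E
python3 -c "
from spots import *
go(.5204,-.024,.138,.07)
b=bed(.511,.110,.07,.07)
cs=pic('scene',(225,140,110,85),7,'p14.png')
ct=pic('top',(190,120,110,75),7,'p15.png')
pickle.dump((cs,ct),open('d2.pkl','wb'))
D=pickle.load(open('d0.pkl','rb'))
print(spotpose(D['scene'],.03,(.5555,-.125,.081)))
print(spotpose(cs,.09,(.511,.110,.07)))
"
```

```text
t 15.0 pos [ 0.5208 -0.0246  0.1382] F [ 0.42 -0.27 -1.94] w 0.0166
world d [-0.0004  0.0006 -0.0002] tool d [-0.0003  0.0002  0.0006]
x [9.976e-01 6.990e-02 2.000e-04] y [ 2.e-04 -1.e-04 -1.e+00] yaw x 0.07
rotvec [0.0001 0.     0.0002] tool d after rot [-0.0003  0.0002  0.0006]
(array([ 0.5555, -0.125 ,  0.0793]), 12, np.float64(0.00013))
(array([0.5099, 0.1106, 0.0674]), 12, np.float64(0.00023))
```

View pics/p14.png

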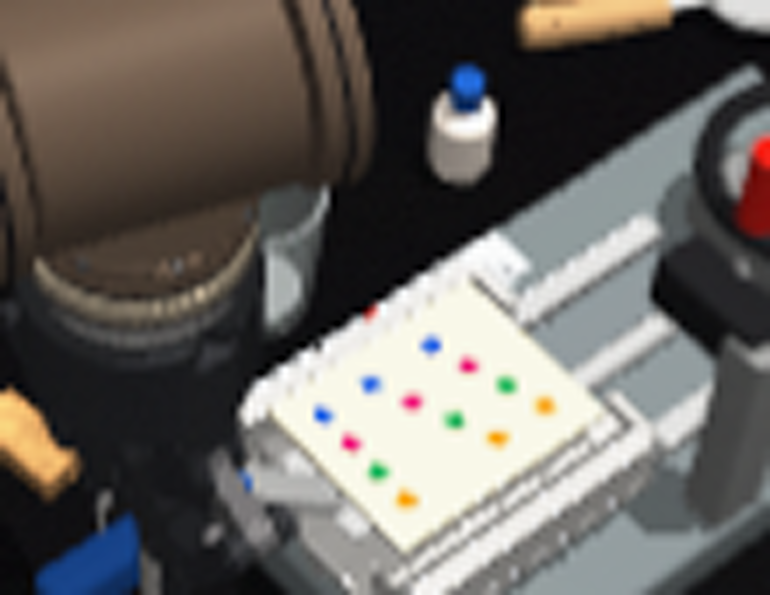

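View pics/p15.png

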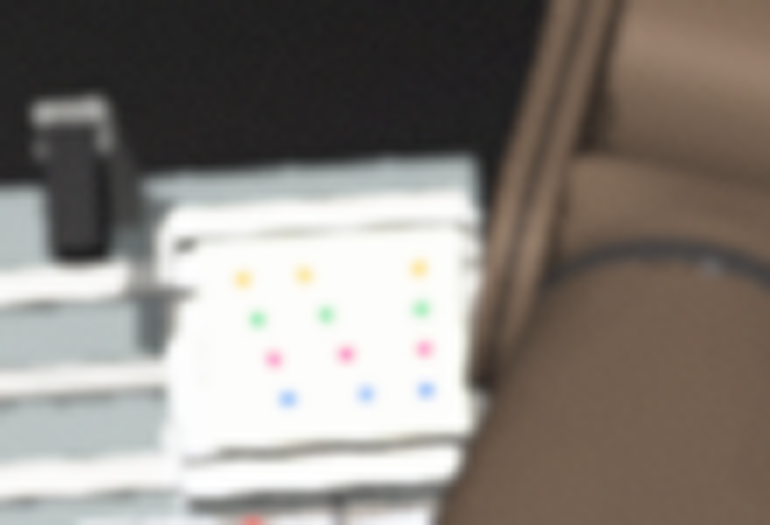

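```bash
python3 -m pendant '[[0,0,0,0,0.003,0,255],[0,0,0,0,0.003,0,255],[0,0,0,0,0.003,0,255],[0,0,0,0,0.002,0,255],[0,0,0,0,0,0,255],[0,0,0,0,0,0,255]]';python3 -c "
from spots import *
go(.5204,-.024,.112,.07)
cs=pic('scene',(245,160,80,70),9,'p16.png')
print(spotpose(cs,.079,(.511,.110,.07)))
D=pickle.load(open('d0.pkl','rb'))
overlay(D['scene'],(245,160,80,70),9,bed(.5095,.110,.07,.07),'pics/o_sc2.png')
"
```

```text
time: 15.7
tool_pos: [0.5206, -0.0245, 0.127]
eef_rot: [0.707, -0.707, -0.025, 0.025]
contact_force: [-0.2, -0.3, -2.4]
gripper_width: 0.0167
t 15.7 pos [ 0.5206 -0.0245  0.127 ] F [-0.23 -0.25 -2.4 ] w 0.0167
world d [-0.0002  0.0005 -0.015 ] tool d [-0.0002  0.015   0.0005]
x [ 9.976e-01  6.990e-02 -2.000e-04] y [-2.e-04  1.e-04 -1.e+00] yaw x 0.07
rotvec [-0.0001 -0.     -0.0002] tool d after rot [-0.0002  0.015   0.0005]
(array([0.5098, 0.1106, 0.0677]), 12, np.float64(0.00019))
```

View pics/p16.png

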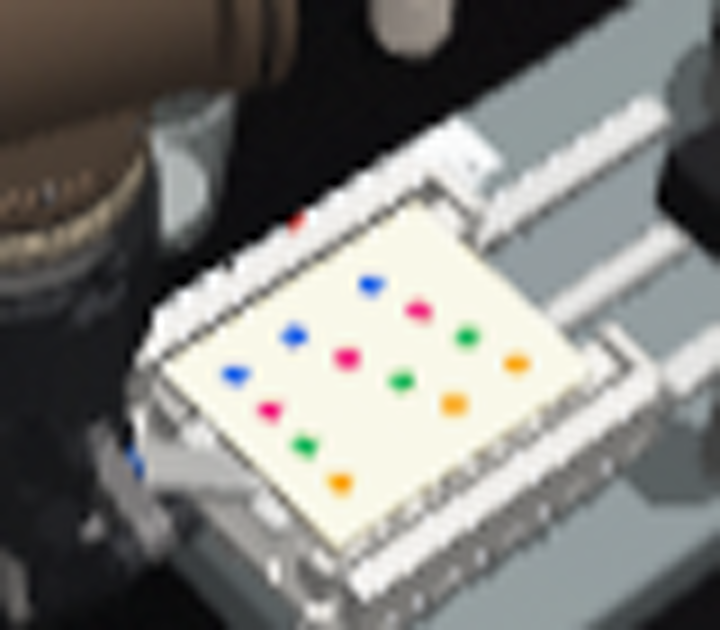

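View pics/o_sc2.png

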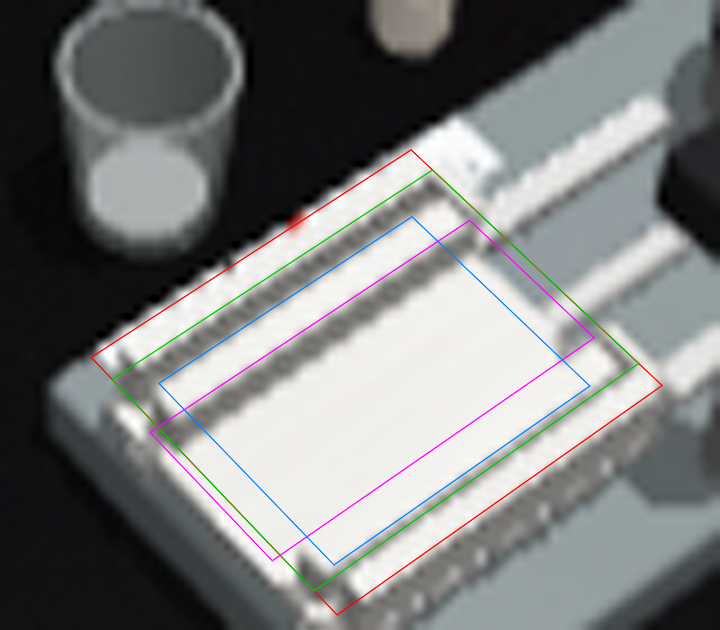

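```bash
python3 -m pendant '[[0,0,0,0,0.002,0,255],[0,0,0,0,0.002,0,255],[0,0,0,0,0.002,0,255],[0,0,0,0,0.002,0,255],[0,0,0,0,0.002,0,255],[0,0,0,0,0.002,0,255],[0,0,0,0,0.002,0,255],[0,0,0,0,0,0,255],[0,0,0,0,0,0,255]]';python3 -c "
from spots import *
go(.5204,-.024,.112,.07)
cs=pic('scene',(245,160,80,70),9,'p17.png')
ct=pic('top',(205,140,70,50),10,'p18.png')
print(spotpose(cs,.075,(.511,.110,.07)))
"
```

```text
time: 16.65
tool_pos: [0.5206, -0.0245, 0.1131]
eef_rot: [0.707, -0.707, -0.025, 0.025]
contact_force: [0.7, -0.8, -0.6]
gripper_width: 0.0169
t 16.65 pos [ 0.5206 -0.0245  0.1131] F [ 0.69 -0.77 -0.6 ] w 0.0169
world d [-0.0002  0.0005 -0.0011] tool d [-0.0002  0.0011  0.0005]
x [ 9.976e-01  6.990e-02 -1.000e-04] y [-1.e-04  1.e-04 -1.e+00] yaw x 0.07
rotvec [-0.0001 -0.     -0.0001] tool d after rot [-0.0002  0.0011  0.0005]
(array([0.5098, 0.1107, 0.068 ]), 12, np.float64(0.0002))
```

View pics/p17.png

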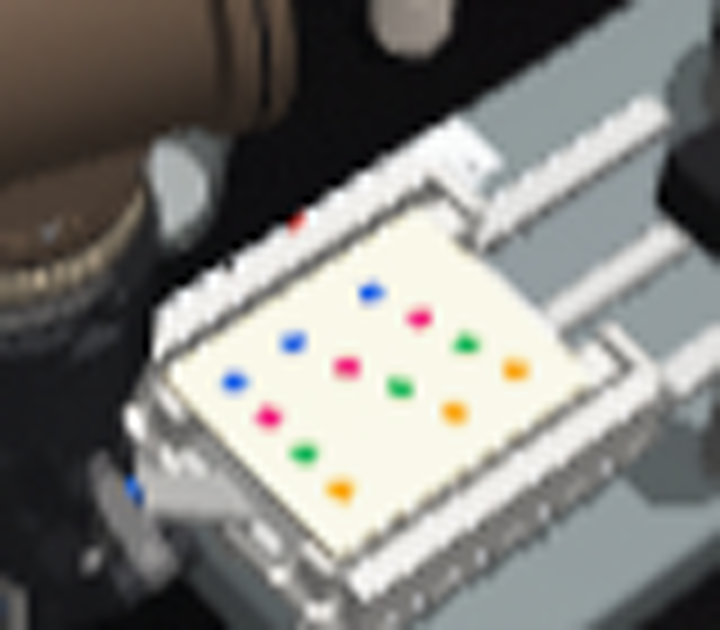

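View pics/p18.png

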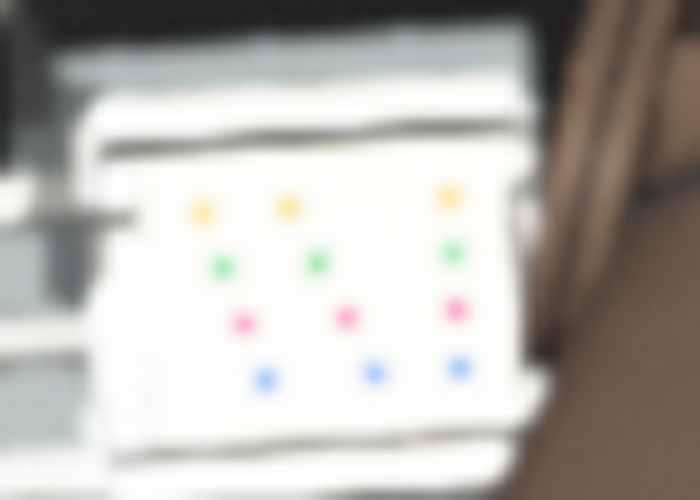

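```bash
python3 -c "
from spots import *
ct=env.capture('top'); cs=env.capture('scene')
for c,roi,k,fn in ((ct,(205,140,70,50),10,'p19.png'),(cs,(245,160,80,70),9,'p20.png')):
    x,y,w,h=roi; f=c['frame'][y:y+h,x:x+w].astype(float); g=cv2.resize(np.clip((f-170)*3,0,255).astype(np.uint8),None,fx=k,fy=k,interpolation=cv2.INTER_CUBIC)
    c2=dict(c); 
    im=g[:,:,::-1].copy()
    for P,col in bed(.511 if k==10 else .5095,.110,.07,.07)[3:]:
        P=P.copy(); P[:,2]=.075
        p=(proj(c,P)-[x,y]+.5)*k-.5; cv2.polylines(im,[np.round(p*16).astype(np.int32)],True,(255,0,0),1,cv2.LINE_AA,shift=4)
    cv2.imwrite('pics/'+fn,im)
pickle.dump((cs,ct),open('d3.pkl','wb'))
"
```

```text
(no output)
```

View pics/p19.png

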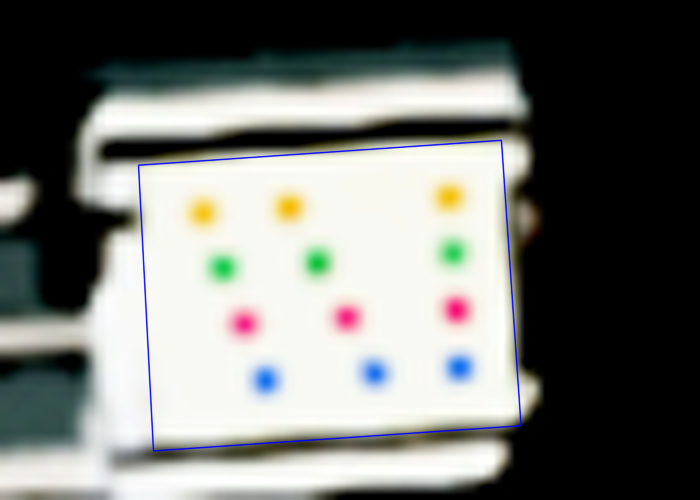

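View pics/p20.png

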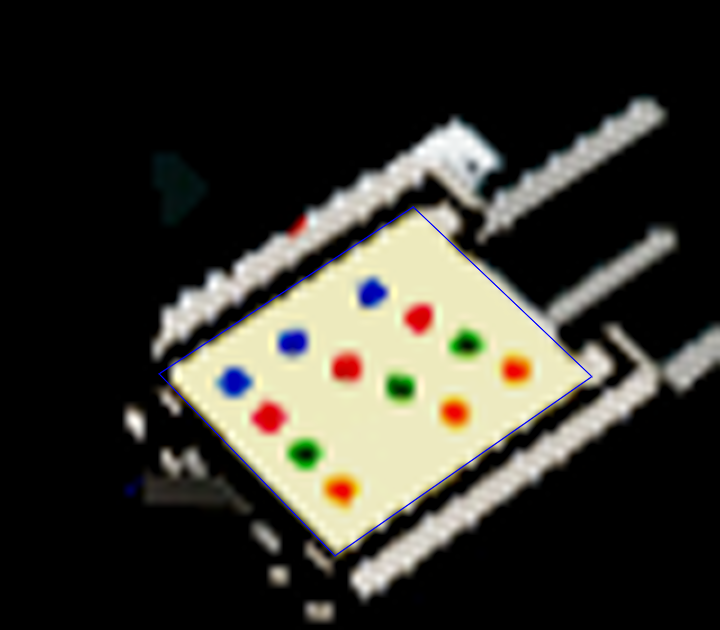

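```bash
python3 -c "
from spots import *
D=pickle.load(open('d0.pkl','rb')); cs,ct=pickle.load(open('d3.pkl','rb'))
import numpy as np
y=np.array([-.07,.9976]); x=np.array([.9976,.07])
def pts(c0,offs,z): return [np.r_[c0+o*y-.0715*x,z] for o in offs]
for c,roi,k,fn,cx in ((D['top'],(222,183,40,26),18,'q1.png',.511),(D['scene'],(250,170,56,40),14,'q2.png',.5095)):
    X,Y,w,h=roi; f=c['frame'][Y:Y+h,X:X+w]; im=cv2.resize(f,None,fx=k,fy=k,interpolation=cv2.INTER_CUBIC)[:,:,::-1].copy()
    for z,col in ((.03,(0,255,0)),(.05,(255,0,0))):
        for p,oo in zip(proj(c,np.array(pts(np.array([cx,.110]),[-.005,0,.005,.010],z))),(-5,0,5,10)):
            q=((p-[X,Y]+.5)*k-.5).astype(int); cv2.circle(im,tuple(int(v) for v in q),4 if oo else 7,col,1)
    cv2.imwrite('pics/'+fn,im)
R0=bed(.557,-.1255,.083,.025)
overlay(D['scene'],(183,233,78,72),9,bed(.5555,-.1255,.083,.025)[:3]+[(place(rect(-.04,.04,-.05,.05,.03),.5555,-.125,.079),(255,128,0))],'pics/q3.png')
overlay(D['top'],(290,130,60,55),12,R0[:3]+[(place(rect(-.04,.04,-.05,.05,.03),.5575,-.125,.079),(255,128,0))],'pics/q4.png')
"
```

```text
(no output)
```

View pics/q1.png

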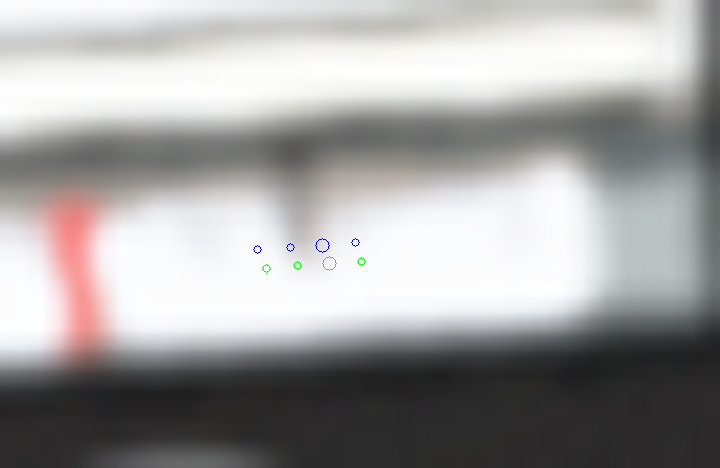

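View pics/q2.png

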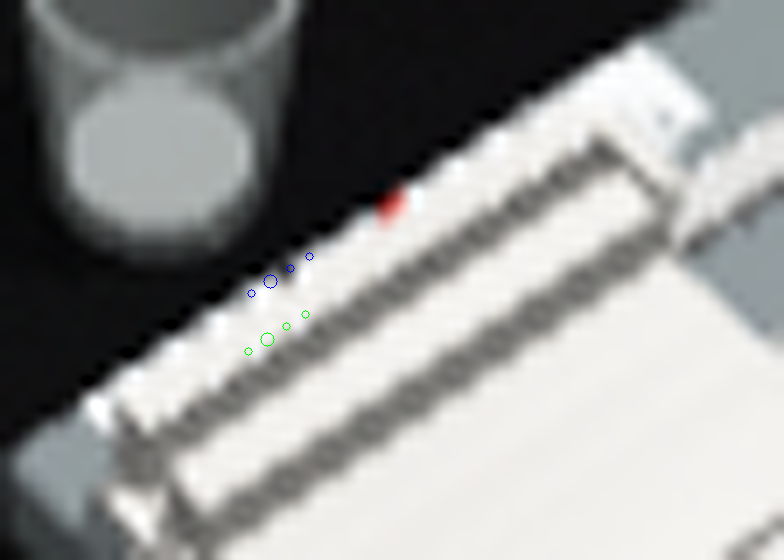

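View pics/q3.png

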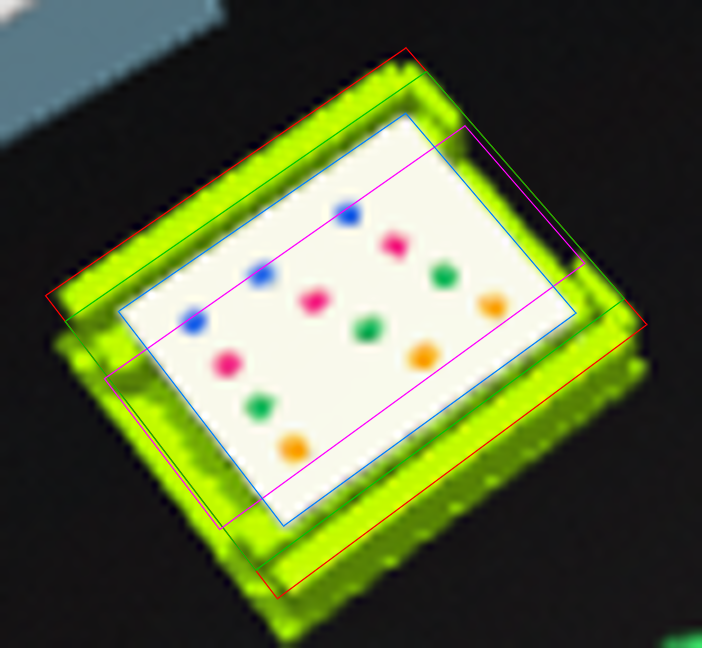

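View pics/q4.png

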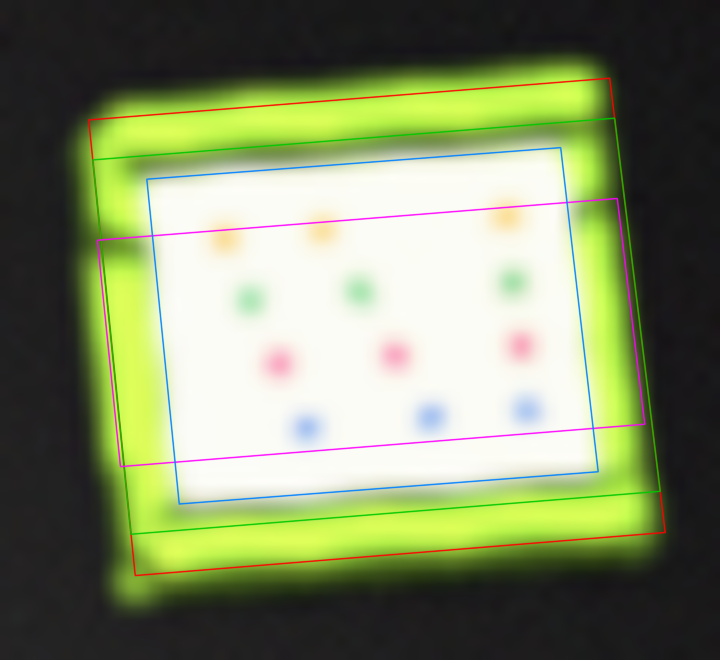

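The lips' extents and the pointer, in both views, put the bed's middle about 4 mm farther along +y than my first estimate. I'll re-lift the plate slightly, shift it 4 mm and set it down again.

```bash
python3 -m pendant '[[0,0,0,0,-0.003,0,255],[0,0,0,0,-0.003,0,255],[0,0,0,0,-0.003,0,255],[0,0,0,0,-0.003,0,255],[0,0,0,0,-0.002,0,255],[0,0,0,0,0,0,255],[0,0,0,0,0,0.002,255],[0,0,0,0,0,0.002,255],[0,0,0,0,0,0,255]]';python3 -m pendant '[[0,0,0,0,0.003,0,255],[0,0,0,0,0.002,0,255],[0,0,0,0,0.002,0,255],[0,0,0,0,0.003,0,255],[0,0,0,0,0.004,0,255],[0,0,0,0,0,0,255],[0,0,0,0,0,0,255]]';python3 -c "
from spots import *
go(.5204,-.020,.113,.07)
cs=pic('scene',(245,160,80,70),9,'p21.png')
ct=pic('top',(205,140,70,50),10,'p22.png')
print(spotpose(cs,.075,(.511,.114,.07)))
"
```

```text
time: 17.75
tool_pos: [0.5201, -0.0202, 0.1269]
eef_rot: [0.707, -0.707, -0.025, 0.025]
contact_force: [-0.2, -0.4, -2.4]
gripper_width: 0.0166
time: 18.45
tool_pos: [0.5202, -0.0205, 0.1129]
eef_rot: [0.707, -0.707, -0.025, 0.025]
contact_force: [0.4, 0.2, -1.5]
gripper_width: 0.0168
t 18.45 pos [ 0.5202 -0.0205  0.1129] F [ 0.44  0.16 -1.47] w 0.0168
world d [0.0002 0.0005 0.0001] tool d [ 0.0002 -0.0001  0.0005]
x [ 9.976e-01  6.980e-02 -4.000e-04] y [-4.e-04  2.e-04 -1.e+00] yaw x 0.0699
rotvec [-0.0002 -0.0001 -0.0004] tool d after rot [ 0.0002 -0.0001  0.0005]
(array([0.5095, 0.1149, 0.0663]), 12, np.float64(0.00023))
```

View pics/p21.png

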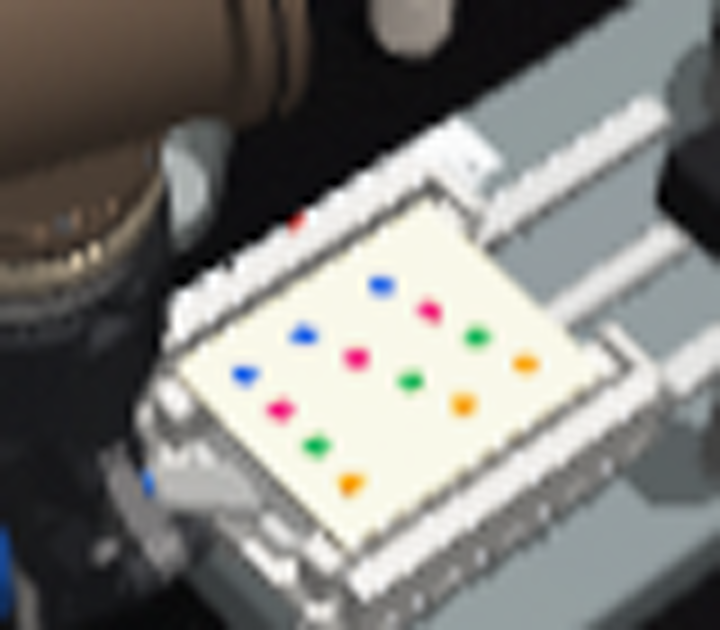

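View pics/p22.png

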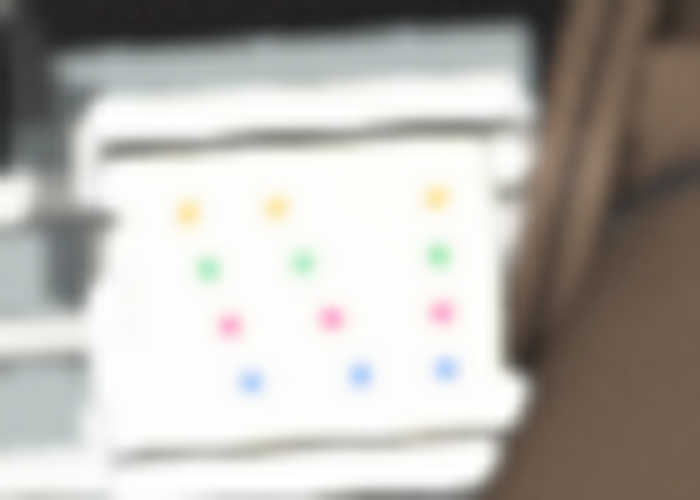

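```bash
python3 -m pendant '[[0,0,0,0,0,-0.004,255],[0,0,0,0,0,-0.008,255],[0,0,0,0,0,-0.012,255],[0,0,0,0,0,-0.014,255],[0,0,0,0,0,-0.014,255],[0,0,0,0,0,-0.014,255],[0,0,0,0,0,-0.014,255],[0,0,0,0,0,-0.014,255],[0,0,0,0,0,-0.012,255],[0,0,0,0,0,-0.008,255]]';python3 -c "
from spots import *
go(.3952,-.2927,.16,.093)
cs=pic('scene',(205,150,120,95),6.5,'p23.png')
print(spotpose(cs,.075,(.511,.114,.07)))
"
```

```text
time: 19.55
tool_pos: [0.5284, -0.1356, 0.1131]
eef_rot: [-0.707, 0.707, 0.024, -0.024]
contact_force: [-0.2, -0.3, -1.6]
gripper_width: 0.017
t 19.55 pos [ 0.5284 -0.1356  0.1131] F [-0.16 -0.28 -1.65] w 0.017
world d [-0.1332 -0.1571  0.0469] tool d [-0.1437 -0.0469 -0.1475]
x [9.976e-01 6.910e-02 1.000e-04] y [ 1.e-04 -1.e-04 -1.e+00] yaw x 0.0692
rotvec [ 0.0001 -0.0238  0.0001] tool d after rot [-0.1472 -0.0469 -0.1441]
(array([0.5095, 0.1149, 0.0664]), 12, np.float64(0.00023))
```

View pics/p23.png

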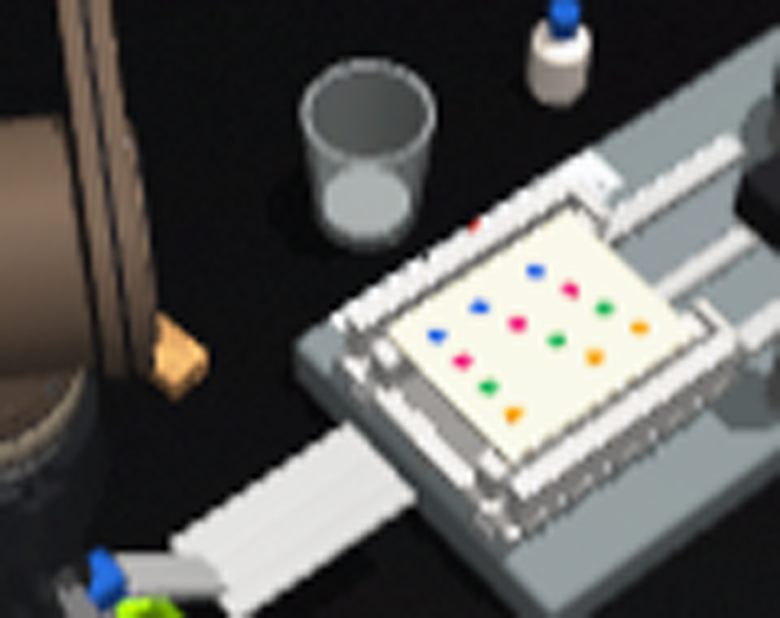

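```bash
python3 -m pendant '[[0,0,0,0,-0.012,-0.003,255],[0,0,0,0,-0.012,-0.002,255],[0,0,0,0,-0.012,0,255],[0,-0.012,0,-0.01,-0.011,-0.01,255],[0,-0.0118,0,-0.02,0,-0.02,255],[0,0,0,-0.024,0,-0.024,255],[0,0,0,-0.024,0,-0.024,255],[0,0,0,-0.024,0,-0.024,255],[0,0,0,-0.022,0,-0.02,255],[0,0,0,-0.013,0,-0.01,255]]';python3 -m pendant '[[0,0,0,-0.008,0,-0.006,255],[0,0,0,0,0,0,255]]';python3 -c "
from st import *
go(.3952,-.2927,.059,.093)
"
```

```text
time: 20.6
tool_pos: [0.4034, -0.2845, 0.1617]
eef_rot: [-0.706, 0.707, 0.033, -0.032]
contact_force: [0.2, -0.2, -1.1]
gripper_width: 0.0166
time: 20.8
tool_pos: [0.3966, -0.2903, 0.1611]
eef_rot: [-0.706, 0.707, 0.033, -0.032]
contact_force: [0.6, -0.2, -1.8]
gripper_width: 0.0165
t 20.8 pos [ 0.3966 -0.2903  0.1611] F [ 0.63 -0.18 -1.79] w 0.0165
world d [-0.0014 -0.0024 -0.1021] tool d [-0.0017  0.1021 -0.0021]
x [9.957e-01 9.250e-02 9.000e-04] y [ 0.001 -0.001 -1.   ] yaw x 0.0926
rotvec [ 0.0011 -0.0004  0.0009] tool d after rot [-0.0016  0.1021 -0.0022]
```

Descend slowly towards the mat, watching the force.

```bash
python3 -m pendant '[[0,0,0,-0.0016,0.015,-0.0022,255],[0,0,0,0,0.02,0,255],[0,0,0,0,0.02,0,255],[0,0,0,0,0.02,0,255],[0,0,0,0,0.013,0,255],[0,0,0,0,0.006,0,255],[0,0,0,0,0.003,0,255],[0,0,0,0,0.002,0,255],[0,0,0,0,0,0,255],[0,0,0,0,0,0,255]]';python3 -c "
from st import *
from pic import *
go(.3952,-.2927,.059,.093)
pic('scene',(80,180,140,110),5.5,'p24.png')
"
```

```text
time: 21.8
tool_pos: [0.3957, -0.2926, 0.0619]
eef_rot: [-0.706, 0.707, 0.033, -0.033]
contact_force: [0.3, 0.1, -1.1]
gripper_width: 0.0167
t 21.8 pos [ 0.3957 -0.2926  0.0619] F [ 0.28  0.13 -1.08] w 0.0167
world d [-0.0005 -0.0001 -0.0029] tool d [-0.0005  0.0029 -0.0001]
x [9.956e-01 9.360e-02 9.000e-04] y [ 0.001 -0.001 -1.   ] yaw x 0.0937
rotvec [0.0011 0.0007 0.0009] tool d after rot [-0.0005  0.0029 -0.0001]
```

View pics/p24.png

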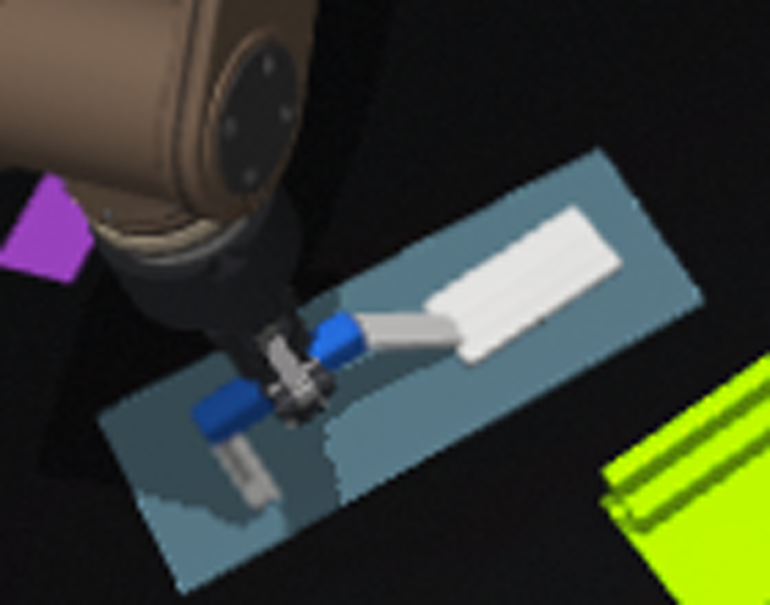

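```bash
python3 -m pendant '[[0,0,0,0,0.001,0,255],[0,0,0,0,0.001,0,255],[0,0,0,0,0.0005,0,255],[0,0,0,0,0,0,255],[0,0,0,0,0,0,255]]'; python3 -c "
from st import *
go(.3952,-.2927,.059,.093)"
```

```text
time: 22.35
tool_pos: [0.3956, -0.2924, 0.0595]
eef_rot: [-0.706, 0.706, 0.033, -0.033]
contact_force: [-0.8, 1.5, 5.5]
gripper_width: 0.0169
t 22.35 pos [ 0.3956 -0.2924  0.0595] F [-0.82  1.51  5.49] w 0.0169
world d [-0.0004 -0.0003 -0.0005] tool d [-0.0004  0.0005 -0.0002]
x [9.956e-01 9.360e-02 1.000e-04] y [ 1.e-04 -2.e-04 -1.e+00] yaw x 0.0937
rotvec [0.0002 0.0007 0.0001] tool d after rot [-0.0004  0.0005 -0.0002]
```

```bash
python3 -m pendant '[[0,0,0,0,0,0,180],[0,0,0,0,0,0,120],[0,0,0,0,0,0,60],[0,0,0,0,0,0,0],[0,0,0,0,0,0,0],[0,0,0,0,-0.01,0,0],[0,0,0,0,-0.03,0,0],[0,0,0,0,-0.04,0,0],[0,0,0,0,-0.04,0,0],[0,0,0,0,-0.03,0,0]]' 60; python3 -c "
from st import *
from pic import *
go(.5,.28,.23,.093)
print(env.get_state()['joint_pos'])
import pickle
cs=pic('scene',(80,120,300,170),2.6,'p25.png')
ct=pic('top',(140,120,280,150),2.8,'p26.png')
pickle.dump((cs,ct),open('d4.pkl','wb'))
"
```

```text
time: 23.35
tool_pos: [0.3958, -0.2927, 0.2123]
eef_rot: [-0.705, 0.707, 0.034, -0.032]
contact_force: [1.3, -0.5, 0.9]
gripper_width: 0.0856
t 23.35 pos [ 0.3958 -0.2927  0.2123] F [ 1.27 -0.46  0.9 ] w 0.0856
world d [0.1042 0.5727 0.0177] tool d [ 0.1574 -0.0191  0.5603]
x [0.9956 0.0937 0.0024] y [ 0.0026 -0.0029 -1.    ] yaw x 0.0939
rotvec [0.0032 0.0009 0.0024] tool d after rot [ 0.1569 -0.0177  0.5605]
[-8.43078531e-01 -8.32247091e-02  2.06025252e+00  3.29379573e-05
  1.16062457e+00 -9.36946582e-01]
```

View pics/p25.png

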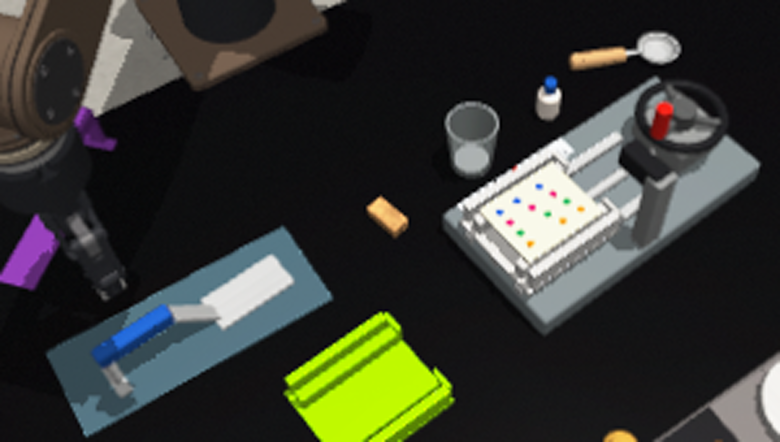

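View pics/p26.png

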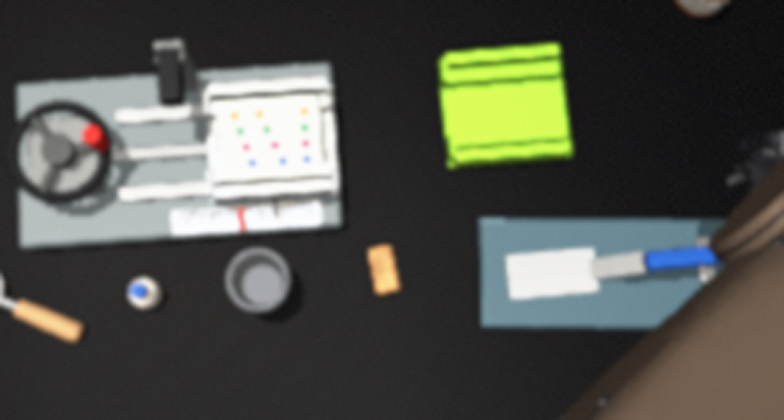

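```bash
cat > mark.py <<'E'
from h import *
def measure(ct,z=.03,yaw=.07,verbose=True):
    f=ct['frame'].astype(float); y=np.array([-np.sin(yaw),np.cos(yaw)]); x=np.array([np.cos(yaw),np.sin(yaw)])
    out={}
    # sample a straightened strip of the scale: axes u along +y', v along x', at height z
    us=np.arange(-.03,.09,.0005); vs=np.arange(-.02,.02,.0005)
    c0=np.array([.511,.114])-.0715*x
    G=np.array([[np.r_[c0+u*y+v*x,z] for u in us] for v in vs]).reshape(-1,3)
    p=proj(ct,G).astype(np.float32).reshape(len(vs),len(us),2)
    return us,vs,cv2.remap(ct['frame'],p[...,0],p[...,1],cv2.INTER_CUBIC)
E
python3 -c "
from mark import *
import pickle
cs,ct=pickle.load(open('d4.pkl','rb'))
D=pickle.load(open('d0.pkl','rb'))
ims=[]
for c in (ct,D['top']):
    us,vs,s=measure(c); ims.append(cv2.resize(s[::-1,:,::-1],None,fx=3.2,fy=3.2,interpolation=cv2.INTER_CUBIC))
cs2=measure(cs)[2]; ims.append(cv2.resize(cs2[::-1,:,::-1],None,fx=3.2,fy=3.2,interpolation=cv2.INTER_CUBIC))
cv2.imwrite('pics/strip0.png',np.vstack(ims))
s=measure(ct)[2].astype(int)
red=(s[...,0]-s[...,1]).clip(0); 
for vi in range(0,len(vs),6): 
    r=red[vi:vi+6].sum(0).astype(float); r[r<100]=0
    g=s[vi:vi+6,:,:].sum(2).mean(0); k=np.argmin(np.where((us>-.02)&(us<.02),g,1e9))
    print(round(vs[vi],4),'red u',(r@us/r.sum()).round(4) if r.sum()>0 else None,'dark u',us[k].round(4),int(g[k]),int(g[(us>-.02)&(us<.02)].max()))
"
```

```text
-0.02 red u None dark u -0.011 103 128
-0.017 red u None dark u -0.01 195 228
-0.014 red u 0.0356 dark u -0.011 417 466
-0.011 red u 0.0352 dark u -0.012 652 696
-0.008 red u 0.035 dark u -0.0125 749 758
-0.005 red u 0.035 dark u -0.0015 749 757
-0.002 red u 0.0355 dark u -0.001 709 756
0.001 red u 0.0361 dark u 0.0 633 755
0.004 red u 0.0362 dark u 0.0 560 747
0.007 red u 0.0361 dark u 0.0 510 726
0.01 red u 0.0358 dark u 0.0 454 646
0.013 red u 0.0358 dark u 0.0005 363 493
0.016 red u None dark u 0.001 275 366
0.019 red u None dark u 0.0005 275 351
```

View pics/strip0.png

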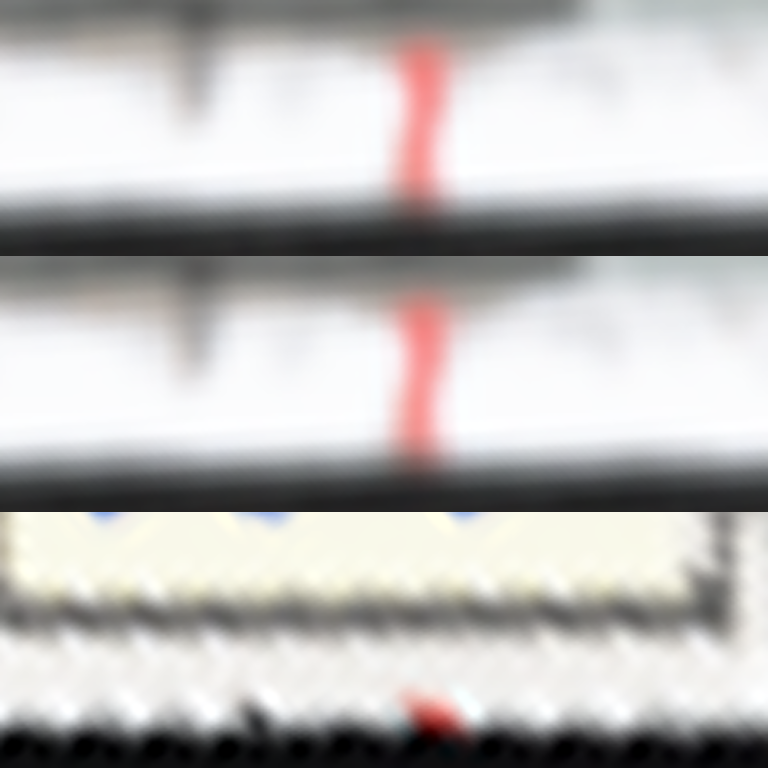

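```bash
python3 -m pendant '[[0.0032,0,0.0024,0.02,-0.01,0.02,0],[0,0,0,0.02,-0.005,0.03,0],[0,0,0,0.02,0,0.04,0],[0,0,0,0.02,0,0.042,0],[0,0,0,0.02,0,0.042,0],[0,0,0,0.02,0,0.042,0],[0,0,0,0.016,0,0.044,0],[0,0,0,0.01,0,0.045,0],[0,0,0,0.007,0,0.045,0],[0,0,0,0.005,0,0.045,0]]' 30; python3 -m pendant '[[0,0,0,0.003,0,0.045,0],[0,0,0,0,0,0.045,0],[0,0,0,0,0,0.04,0],[0,0,0,0,0,0.025,0],[0,0,0,0,0,0.008,0],[0,0,0,0,0,0,0]]' ; python3 -c "
from st import *
from pic import *
go(.5042,.2764,.15,.07)
print(env.get_state()['joint_pos'])
pic('scene',(230,90,150,110),5,'p27.png')
pic('top',(130,130,150,90),5,'p28.png')
"
```

```text
time: 24.45
tool_pos: [0.5152, 0.1178, 0.224]
eef_rot: [0.707, -0.705, -0.032, 0.034]
contact_force: [1.0, -0.5, 0.2]
gripper_width: 0.0857
time: 25.05
tool_pos: [0.5029, 0.279, 0.2244]
eef_rot: [0.707, -0.705, -0.033, 0.035]
contact_force: [-0.6, 0.5, 0.4]
gripper_width: 0.0854
t 25.05 pos [0.5029 0.279  0.2244] F [-0.63  0.46  0.38] w 0.0854
world d [ 0.0013 -0.0026 -0.0744] tool d [ 0.0013  0.0744 -0.0029]
x [ 0.9954  0.0955 -0.0034] y [-0.0037  0.0023 -1.    ] yaw x 0.0957
rotvec [-0.0026  0.0257 -0.0035] tool d after rot [ 0.0011  0.0744 -0.0027]
[0.32878799 0.09729863 1.85535796 0.00359406 1.19167428 0.23180282]
```

View pics/p27.png

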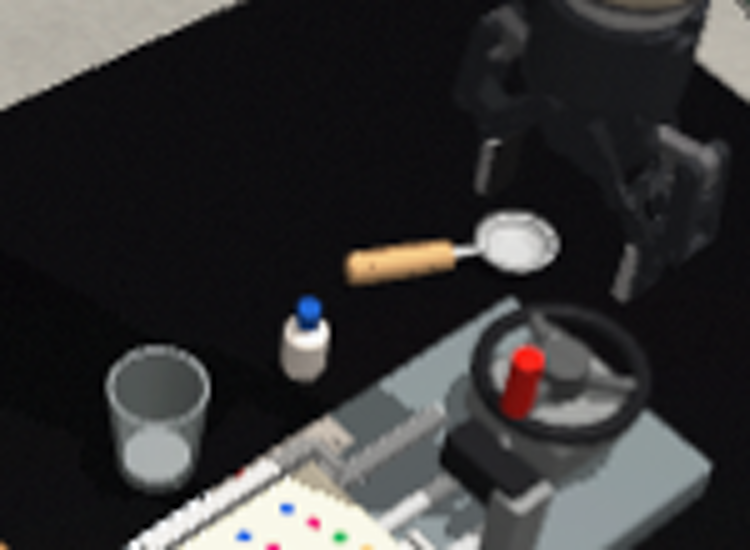

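View pics/p28.png

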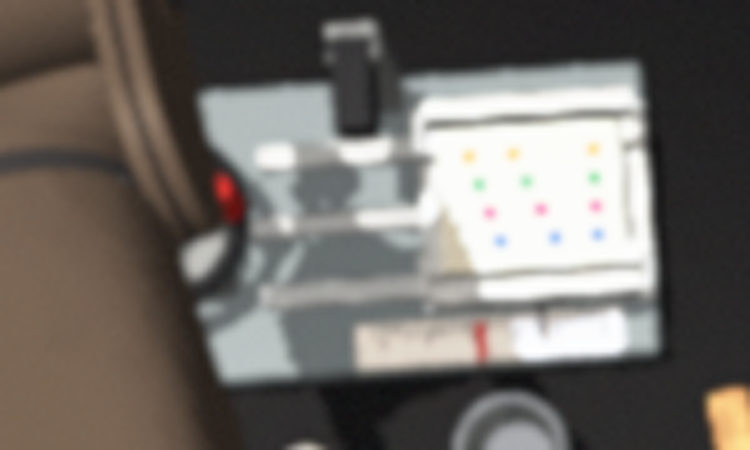

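```bash
python3 -m pendant '[[-0.0026,0.0257,-0.0035,0,0,0,0],[0,0,0,0.0011,0.015,-0.0027,0],[0,0,0,0,0.025,0,0],[0,0,0,0,0.025,0,0],[0,0,0,0,0.009,0,0],[0,0,0,0,0,0,0],[0,0,0,0,0,0,0]]' ; python3 -c "
from st import *
from pic import *
go(.5042,.2764,.116,.07)
pic('scene',(270,90,100,90),7,'p29.png')
"
```

```text
time: 25.85
tool_pos: [0.5053, 0.2757, 0.1515]
eef_rot: [0.707, -0.706, -0.025, 0.023]
contact_force: [-1.2, -0.3, 1.2]
gripper_width: 0.0856
t 25.85 pos [0.5053 0.2757 0.1515] F [-1.18 -0.33  1.21] w 0.0856
world d [-0.0011  0.0007 -0.0355] tool d [-0.0011  0.0355  0.0008]
x [0.9977 0.0675 0.0018] y [ 1.8e-03  9.0e-04 -1.0e+00] yaw x 0.0675
rotvec [-0.0007 -0.0025  0.0018] tool d after rot [-0.001   0.0355  0.0008]
```

View pics/p29.png

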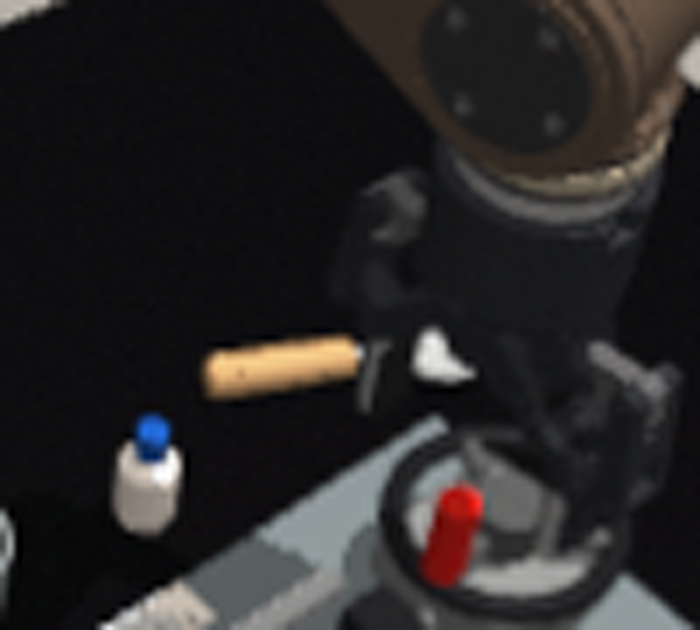

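```bash
python3 -m pendant '[[0,-0.002,0.0018,-0.001,0.012,0.0007,0],[0,0,0,0,0.015,0,0],[0,0,0,0,0.008,0,0],[0,0,0,0,0,0,0],[0,0,0,0,0,0,100],[0,0,0,0,0,0,200],[0,0,0,0,0,0,255],[0,0,0,0,0,0,255],[0,0,0,0,0,0,255],[0,0,0,0,0,0,255]]' 30 ; python3 -c "
from st import *
from pic import *
go(.5042,.2764,.116,.07)
c=pic('scene',(270,90,100,90),7,'p30.png')
"
```

```text
time: 26.9
tool_pos: [0.504, 0.2766, 0.1165]
eef_rot: [0.707, -0.706, -0.025, 0.025]
contact_force: [0.3, -0.3, 1.9]
gripper_width: 0.0168
t 26.9 pos [0.504  0.2766 0.1165] F [ 0.32 -0.33  1.87] w 0.0168
world d [ 0.0002 -0.0002 -0.0005] tool d [ 0.0002  0.0005 -0.0002]
x [0.9975 0.07   0.    ] y [-0.e+00  7.e-04 -1.e+00] yaw x 0.0701
rotvec [-0.0007  0.0001  0.    ] tool d after rot [ 0.0002  0.0005 -0.0002]
```

View pics/p30.png

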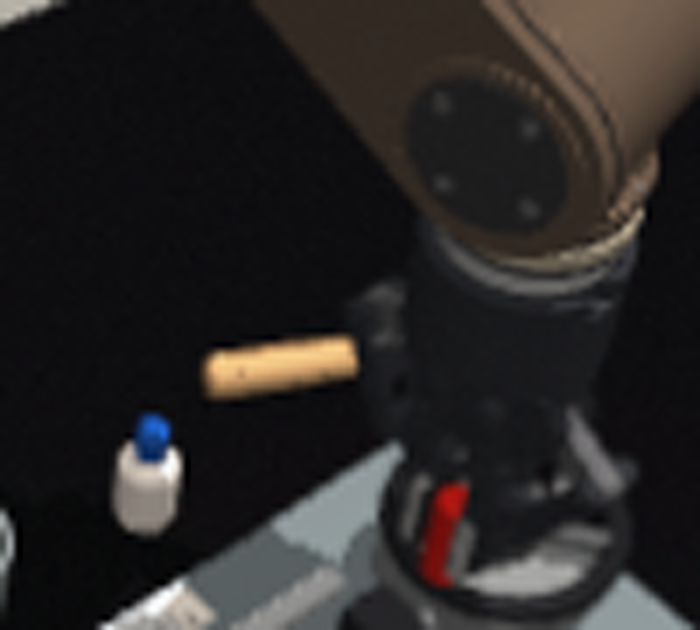

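```bash
python3 -c "
import numpy as np
th=-84.
for i in range(20):
    a,b=np.radians(th),np.radians(th-20); print(i,th-20,[round(42*(np.cos(b)-np.cos(a)),1),round(42*(np.sin(b)-np.sin(a)),1)]); th-=20
"
```

```text
0 -104.0 [np.float64(-14.6), np.float64(1.0)]
1 -124.0 [np.float64(-13.3), np.float64(5.9)]
2 -144.0 [np.float64(-10.5), np.float64(10.1)]
3 -164.0 [np.float64(-6.4), np.float64(13.1)]
4 -184.0 [np.float64(-1.5), np.float64(14.5)]
5 -204.0 [np.float64(3.5), np.float64(14.2)]
6 -224.0 [np.float64(8.2), np.float64(12.1)]
7 -244.0 [np.float64(11.8), np.float64(8.6)]
8 -264.0 [np.float64(14.0), np.float64(4.0)]
9 -284.0 [np.float64(14.6), np.float64(-1.0)]
10 -304.0 [np.float64(13.3), np.float64(-5.9)]
11 -324.0 [np.float64(10.5), np.float64(-10.1)]
12 -344.0 [np.float64(6.4), np.float64(-13.1)]
13 -364.0 [np.float64(1.5), np.float64(-14.5)]
14 -384.0 [np.float64(-3.5), np.float64(-14.2)]
15 -404.0 [np.float64(-8.2), np.float64(-12.1)]
16 -424.0 [np.float64(-11.8), np.float64(-8.6)]
17 -444.0 [np.float64(-14.0), np.float64(-4.0)]
18 -464.0 [np.float64(-14.6), np.float64(1.0)]
19 -484.0 [np.float64(-13.3), np.float64(5.9)]
```

```bash
python3 -m pendant '[[0,0,0,-0.0073,0,0.0002,255],[0,0,0,-0.0073,0,0.0008,255],[0,0,0,-0.0068,0,0.0023,255],[0,0,0,-0.0065,0,0.0036,255],[0,0,0,-0.0105,0,0.0101,255],[0,0,0,0,0,0,255],[0,0,0,0,0,0,255]]'; python3 -c "
from st import *
from pic import *
import pickle
go(.5042,.2764,.116,.07)
ct=pic('top',(130,130,150,90),5,'p31.png'); pickle.dump(ct,open('d5.pkl','wb'))
"
```

```text
time: 27.65
tool_pos: [0.4638, 0.2923, 0.1165]
eef_rot: [0.708, -0.706, -0.025, 0.025]
contact_force: [2.3, 3.5, 2.2]
gripper_width: 0.0172
t 27.65 pos [0.4638 0.2923 0.1165] F [2.29 3.53 2.16] w 0.0172
world d [ 0.0404 -0.0159 -0.0005] tool d [ 0.0392  0.0005 -0.0187]
x [9.975e-01 7.080e-02 9.000e-04] y [ 7.0e-04  2.6e-03 -1.0e+00] yaw x 0.0709
rotvec [-0.0025  0.0009  0.0009] tool d after rot [ 0.0392  0.0005 -0.0187]
```

View pics/p31.png

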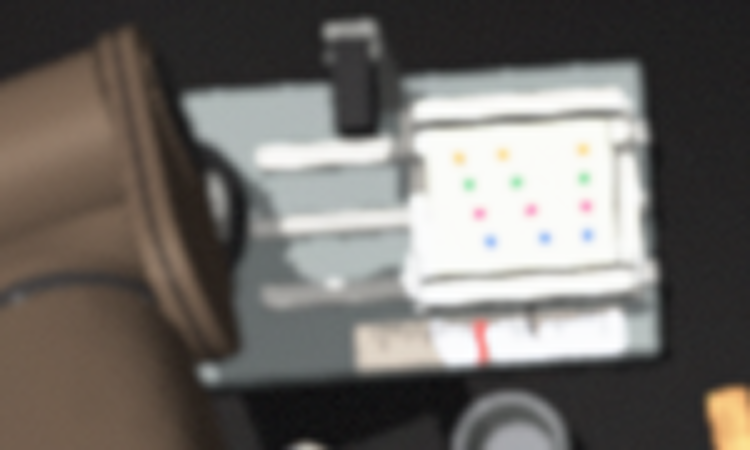

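```bash
python3 -m pendant '[[0,0,0,-0.0064,0,0.0131,255],[0,0,0,-0.0015,0,0.0145,255],[0,0,0,0.0035,0,0.0142,255],[0,0,0,0.0082,0,0.0121,255],[0,0,0,0.0118,0,0.0086,255],[0,0,0,0,0,0,255]]'; python3 -m pendant '[[0,0,0,0.014,0,0.004,255],[0,0,0,0.0146,0,-0.001,255],[0,0,0,0.0133,0,-0.0059,255],[0,0,0,0.0105,0,-0.0101,255],[0,0,0,0.0064,0,-0.0131,255],[0,0,0,0,0,0,255],[0,0,0,0,0,0,255]]'; python3 -c "
from st import *
go(.5042,.2764,.116,.07)"
```

```text
time: 28.3
tool_pos: [0.4764, 0.3548, 0.1165]
eef_rot: [-0.706, 0.707, 0.025, -0.025]
contact_force: [3.2, -3.3, 5.0]
gripper_width: 0.0169
time: 29.0
tool_pos: [0.5366, 0.3323, 0.1165]
eef_rot: [0.707, -0.707, -0.025, 0.024]
contact_force: [4.0, 0.3, 4.4]
gripper_width: 0.0172
t 29.0 pos [0.5366 0.3323 0.1165] F [4.02 0.34 4.36] w 0.0172
world d [-0.0324 -0.0559 -0.0005] tool d [-0.0362  0.0004 -0.0535]
x [0.9976 0.0699 0.0011] y [ 1.e-03  4.e-04 -1.e+00] yaw x 0.0699
rotvec [-0.0004 -0.0001  0.0011] tool d after rot [-0.0362  0.0005 -0.0535]
```

```bash
python3 -m pendant '[[0,0,0,0.0015,0,-0.0145,255],[0,0,0,-0.0035,0,-0.0142,255],[0,0,0,-0.0082,0,-0.0121,255],[0,0,0,-0.0118,0,-0.0086,255],[0,0,0,-0.014,0,-0.004,255],[0,0,0,0,0,0,255],[0,0,0,0,0,0,255]]'; python3 -c "
from st import *
from mark import *
import pickle
go(.5042,.2764,.116,.07)
P=np.array([(.504,.2766),(.4638,.2923),(.4764,.3548),(.5366,.3323)])
A=np.c_[2*P,np.ones(4)]; s=np.linalg.lstsq(A,(P**2).sum(1),rcond=None)[0]; print('axis',s[:2],np.sqrt(s[2]+s[0]**2+s[1]**2))
ct=env.capture('top'); cs=env.capture('scene'); pickle.dump((cs,ct),open('d6.pkl','wb'))
ims=[]
us,vs,s=measure(ct)
ims.append(cv2.resize(s[::-1,:,::-1],None,fx=3.2,fy=3.2,interpolation=cv2.INTER_CUBIC))
ims.append(cv2.resize(measure(cs)[2][::-1,:,::-1],None,fx=3.2,fy=3.2,interpolation=cv2.INTER_CUBIC))
cv2.imwrite('pics/strip1.png',np.vstack(ims))
s=s.astype(int); red=(s[...,0]-s[...,1]).clip(0); m=(us>.01)&(us<.06)
for vi in range(18,72,6):
    r=red[vi:vi+6].sum(0).astype(float); r[r<100]=0; g=s[vi:vi+6].sum(2).mean(0); k=np.argmin(np.where((us>.015)&(us<.033),g,1e9))
    print(round(vs[vi],4),'red',(r@us/r.sum()).round(4) if r.sum()>0 else None,'dark',us[k].round(4),int(g[k]))
"
```

```text
time: 29.7
tool_pos: [0.502, 0.2764, 0.1164]
eef_rot: [-0.706, 0.707, 0.023, -0.026]
contact_force: [-0.3, -1.3, 7.8]
gripper_width: 0.0168
t 29.7 pos [0.502  0.2764 0.1164] F [-0.34 -1.29  7.82] w 0.0168
world d [ 0.0022  0.     -0.0004] tool d [ 0.0022  0.0004 -0.0001]
x [ 0.9975  0.0706 -0.0043] y [-4.2e-03 -7.0e-04 -1.0e+00] yaw x 0.0707
rotvec [ 0.0004  0.0007 -0.0043] tool d after rot [ 0.0022  0.0004 -0.0001]
axis [0.49700672 0.31810543] 0.042072719816796646
-0.011 red 0.0358 dark 0.0325 428
-0.008 red 0.0356 dark 0.0325 495
-0.005 red 0.0357 dark 0.0325 512
-0.002 red 0.0361 dark 0.0325 502
0.001 red 0.0367 dark 0.0325 478
0.004 red 0.0371 dark 0.0325 450
0.007 red 0.0373 dark 0.0325 407
0.01 red 0.0372 dark 0.0325 356
0.013 red None dark 0.0325 308
```

View pics/strip1.png

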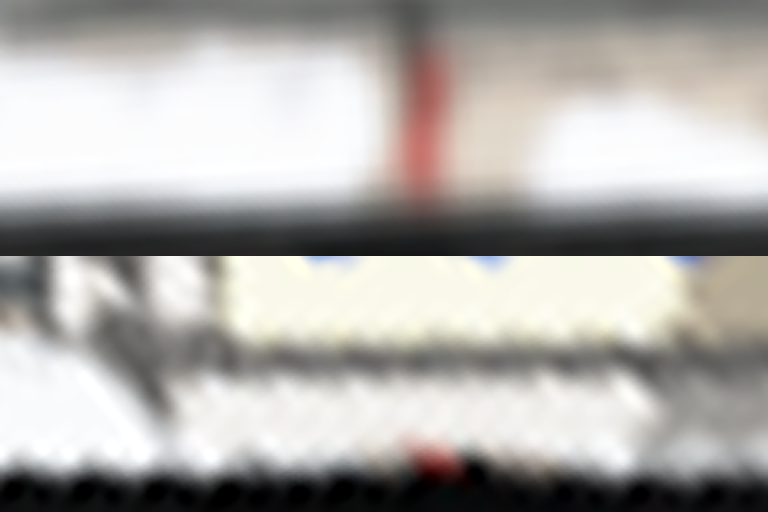

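```bash
python3 -m pendant '[[0,0,0,-0.009,0,0.0005,255],[0,0,0,-0.0088,0,0.0025,255],[0,0,0,-0.0079,0,0.0042,255],[0,0,0,0,0,0,255],[0,0,0,0,0,0,255]]'; python3 -c "
from st import *
from mark import *
import pickle
go(.5042,.2764,.116,.07)
s=env.get_state()['tool_pos']; print('world ang',np.degrees(np.arctan2(s[1]-.3181,s[0]-.497)), np.hypot(s[1]-.3181,s[0]-.497))
ct=env.capture('top'); cs=env.capture('scene'); pickle.dump((cs,ct),open('d7.pkl','wb'))
"
```

```text
time: 30.3
tool_pos: [0.4757, 0.2821, 0.1164]
eef_rot: [-0.707, 0.707, 0.023, -0.027]
contact_force: [-1.2, -0.8, 9.1]
gripper_width: 0.0173
t 30.3 pos [0.4757 0.2821 0.1164] F [-1.23 -0.82  9.09] w 0.0173
world d [ 0.0285 -0.0057 -0.0004] tool d [ 0.028   0.0003 -0.0077]
x [ 0.9975  0.0709 -0.0045] y [-4.5e-03 -4.0e-04 -1.0e+00] yaw x 0.0709
rotvec [ 0.      0.0009 -0.0045] tool d after rot [ 0.028   0.0004 -0.0077]
world ang -120.58663295664059 0.04178595139046559
```

```bash
python3 -m pendant '[[0,0,0,0,0,0,180],[0,0,0,0,0,0,100],[0,0,0,0,0,0,0],[0,0,0,0,0,0,0],[0,0,0,0,0,0,0],[0,0,0,0,-0.01,0,0],[0,0,0,0,-0.03,0,0],[0,0,0,0,-0.04,0,0],[0,0,0,0,-0.04,0,0],[0,0,0,0,-0.02,0,0]]'; python3 -c "
from st import *
go(.5042,.2764,.116,.07); print(env.get_state()['joint_pos'])"
```

```text
time: 31.4
tool_pos: [0.4791, 0.2824, 0.2616]
eef_rot: [0.708, -0.706, -0.027, 0.023]
contact_force: [1.4, -0.3, -0.5]
gripper_width: 0.0851
t 31.4 pos [0.4791 0.2824 0.2616] F [ 1.4  -0.32 -0.5 ] w 0.0851
world d [ 0.0251 -0.006  -0.1456] tool d [ 0.0237  0.1457 -0.0082]
x [0.9975 0.0701 0.0063] y [ 0.0061  0.0031 -1.    ] yaw x 0.0701
rotvec [-0.0027  0.0001  0.0063] tool d after rot [ 0.0246  0.1456 -0.0078]
[3.49864063e-01 1.71096457e-02 1.86942698e+00 8.79888901e-04
 1.24826582e+00 2.79454597e-01]
```

```bash
python3 -m pendant '[[0,0,0,0,-0.02,0.02,0],[0,0,0,0,-0.02,0.035,0],[0,0,0,0,-0.02,0.04,0],[0,0,0,0,0,0.04,0],[0,0,0,0,0,0.03,0],[0,0,0,0,0,0.01,0],[0,0,0,0,0,0,0]]'; python3 -c "
from spots import *
from mark import *
ct=env.capture('top'); cs=env.capture('scene'); pickle.dump((cs,ct),open('d8.pkl','wb'))
print(env.get_state()['time'])
us,vs,s=measure(ct); ims=[cv2.resize(s[::-1,:,::-1],None,fx=3.2,fy=3.2,interpolation=cv2.INTER_CUBIC),cv2.resize(measure(cs)[2][::-1,:,::-1],None,fx=3.2,fy=3.2,interpolation=cv2.INTER_CUBIC)]
cv2.imwrite('pics/strip2.png',np.vstack(ims))
overlay(ct,(195,140,70,60),10,[],'pics/p32.png')
overlay(cs,(60,110,320,200),2.4,[],'pics/p33.png')
y=np.array([-.07,.9976]); x0=np.array([.5095,.1149])+.0357*y
print(x0, spotpose(cs,.075,(x0[0],x0[1],.067)))
D=pickle.load(open('d0.pkl','rb'))
"
```

```text
time: 32.1
tool_pos: [0.465, 0.4571, 0.3162]
eef_rot: [0.707, -0.707, -0.025, 0.026]
contact_force: [-0.2, 0.2, -0.3]
gripper_width: 0.0854
32.2
[0.507001   0.15051432] (array([0.507 , 0.1503, 0.0648]), 12, np.float64(0.0002))
```

View pics/strip2.png

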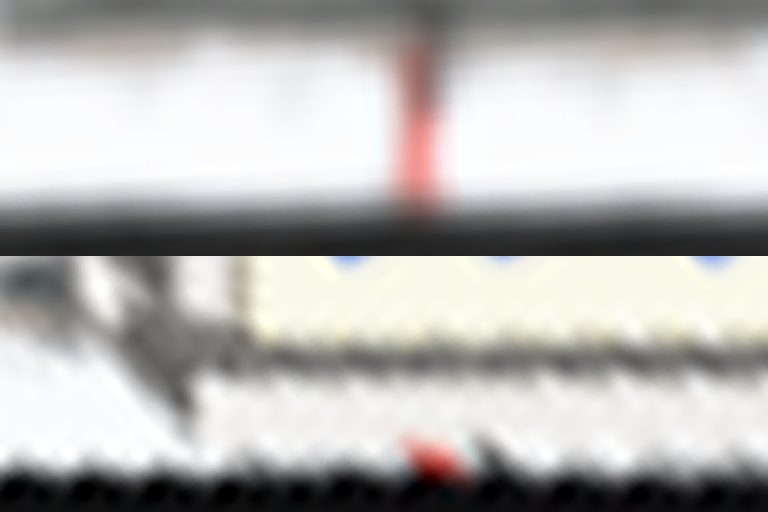

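View pics/p32.png

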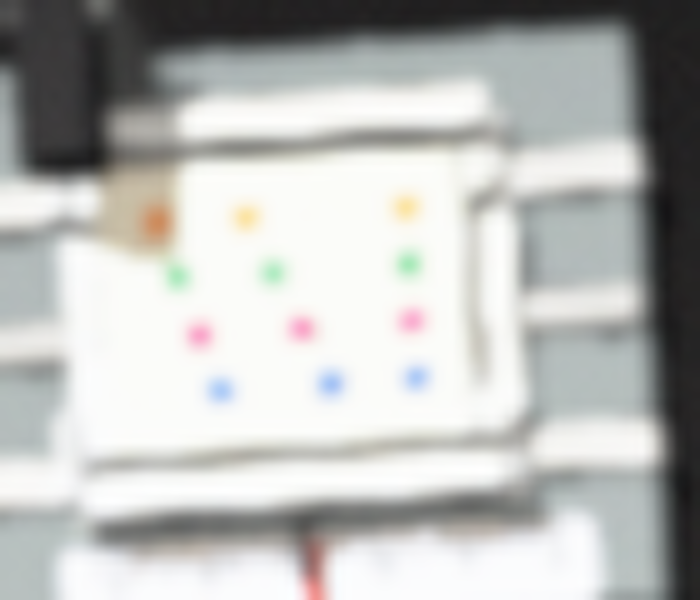

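View pics/p33.png

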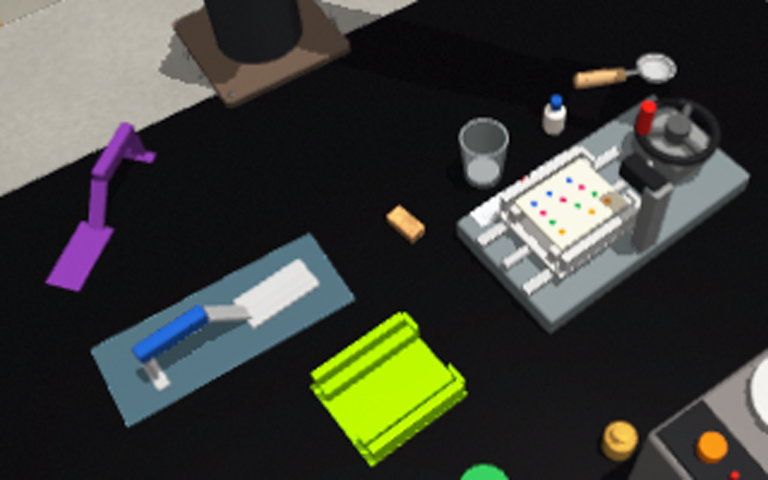

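```bash
python3 -c "
from rig import env
s=env.get_state(); print(s['time'],s['contact_force'].round(2),abs(s['joint_velocities']).max())
print(env.close_job())"
```

```text
32.2 [0.29 0.03 0.62] 0.015756668462712002
the job is handed in; nothing more can be done
None
```

The job is done and handed in at 32.2 s; no verdict is reported.

**What I did:**
- I gripped the blue-handled lifter, slid its blade under the spotted plate and lifted the plate off the lime rack.
- I set the plate on the carriage ledges. I then re-lifted it once to shift it 4 mm along +y, because the lips and pointer showed my first estimate of the bed's middle was off.
- I drew the blade out and laid the lifter back in its original place on the mat.
- I turned the crank clockwise by about 400° and let go.

**What the last checks showed:**
- **Plate:** it lies between the lips within about 1–2 mm of the bed's middle. It moved with the carriage by about 35.5 mm and did not slip.
- **Pointer:** the crank angle puts the carriage travel at 35.6 mm, against 35.5–35.8 mm measured to the mark. In the top picture the tip is about 0.5–1 mm from the mark's middle, and the limit is 3 mm. The scene view could not confirm this, because the carriage hides most of the pointer and mark.
- **Everything else:** the lifter is flat on its mat. The bystanders in view stand where they did; I did not check the amber bottle at the end. The gripper is open and clear of everything.
- **Disagreement:** the two cameras differ by about 2–3 mm in x, which is roughly their stated calibration error. I used values in between, which the 6 mm clearance beside the plate allowed.

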